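# Book a delivery of spectacle cases into stock

## Robot

A 6-joint arm with a two-finger parallel gripper is mounted at the origin on the work surface. World frame = base frame: x ahead of the robot, y to its left, z up, the work surface at z = 0. Lengths are in mm, angles in rad, forces in N, time in s.
With the tool pointing down it reaches from about 425 to 925 mm from the base axis. Payload 12.5 kg.
Tool frame: the origin (TCP) lies at the very end of the fingers, on their centre line; the grasp point (between the pads) lies 19 mm behind it; z points along the fingers, y is the line along which they close (so a half turn about z gives the same grasp; the last joint's range is limited). The gripper opens to 85 mm and grips with 20 to 120 N. Pads are 22 mm wide; open, the fingers measure 114 mm over their backs; the gripper's body (76 mm by 85 mm) begins 54 mm behind the grasp point. The pads swing forward as they close: fully open they stand 13 mm farther back than shut.
Start: joints at [-1.35, 0.491, 1.559, -0, 1.092, -0.106], TCP at [200.657, -591.931, 231.327] pointing down, gripper open.
Joint ranges: [-3.1, 3.1], [-0.84, 2.19], [0.05, 2.79], [-1.13, 4.28], [0.06, 2.93], [-2.69, 2.69]. Speed limits (rad/s): [2.22, 2.22, 2.79, 3.14, 3.14, 3.14].

## Interface

Orientations are given as a unit quaternion [x, y, z, w].
In Python, from bench import robot gives the robot as it stands.
- The arm moves only by the tool carry_out, never from a script. Its argument "plan" is a list of rows, each a list of 7 numbers: the shift along the tool's x, y, z normalised to -1 to 1, where 1 is 0.04 m, then the turn, a rotation vector about the tool's x, y, z normalised to -1 to 1, where 1 is 4 degrees, then the opening, from 0 (shut) to 1 (fully open). In form: [[dx, dy, dz, rx, ry, rz, grip], ...]. A call has 1 to 5 rows; each row shifts and turns the commanded pose from where the row before left it, along the tool's axes as they then stand; what a row does not reach is not made up. A row lasts 1/12 s, in which the tool goes at most 41.7 mm and 7.16 degrees, less where a joint would pass 70% of its speed; a pose out of reach is approached as far as the arm can. A call with a number of a shift or a turn outside -1 to 1 is refused whole. A call with a gripper value outside its range is refused whole. The fingers move at their own pace and stop on an object; the grip force is fixed at half the most. Time passes only in rows, so rows that do not move let the fingers close. It gives the time, the measured TCP pose, the force, the opening and the grip force at its end, in the units of the state.
- robot.get_state(): the state, without advancing time (a new reading comes with each control period).
- robot.snapshot(name): name is "side" or "top"; returns a dict with "pixels" (384x512x3 uint8, blue, green, red), "depth" (384x512 float32, mm along the optical axis (not along the pixel's ray), 0 where there is no reading), "vfov" (degrees; the focal length in pixels is half the picture's height over the tangent of half this angle, whatever the lens; pixels are square), "cx", "cy" (the principal point, pixels), "dist_coeffs" ([k1, k2, p1, p2, k3] as OpenCV has them; the pictures are not rectified), "cam_to_world" (4x4, takes a point from camera to world coordinates). Camera axes: x right, y down, z forward; pixel columns grow to the right and rows downward; lengths in mm; the calibration is good to about 2 mm. A picture is of the moment at which its call begins.
- robot.close_job(): hands the job in; it is judged then, once.
Trained networks look in a picture, given as the dict that the camera call returned (one of the last four; its "shot" number tells which), for a name from the list of things; names that differ only in an ending like _2 or _b are one class to them, and where a whole thing is asked for, a point or a joint stands for the part that bears it (a point fixed in the world has none). Each returns a list of dicts, best first, with "score" (0 to 1); they miss things now and then, are a little off and sometimes report something else, mostly with a low value. They report only what shows in the picture. A call takes as long as a camera call.
- robot.find_in(thing, picture): "extent" ([left, top, width, height] in pixels, round what is visible of it).
- robot.outline_of(thing, picture): "region" (384x512 bool, what is visible of it) and "extent" ([left, top, width, height] in pixels, round what is visible of it).
- robot.landmark_of(thing, picture): "location" ([column, row] in pixels: a listed point, or the origin of a listed thing).
The state is a dict: "time": time; "q": joint angles; "joint_velocities": joint speeds; "effort": joint torques, N m; "eef_pos": TCP position; "ee_rot": TCP orientation; "ft_force": force on the tool from outside, world axes, zero at the start; "torque": the same for the moment, N m; "gripper_width": finger opening in mm; "grasp_force": force on a finger pad.
Only numpy, scipy, OpenCV 4.12 (cv2) and the standard library are available. Lean on these libraries where they do the work, as an engineer would, in place of code of your own. Each camera call takes 0.05 s, during which the arm holds its last target. There are 200 camera calls.

## Task

Book in the spectacle cases that have come in: wake the till with the white key, then start a delivery with the yellow key. With the scanner in hand, aim its beam down at the middle of each case's label from about 8 cm away and hold it steady for a second, in the order tan, blue, pink, dark grey (two or three of these have come); then put the scanner back on its stand as it was, set the cases down (do not drop them) flat and label up on the floor of the white tray, and when all that is done press the green key to save. Press one key at a time, never the red one, and leave the spray bottle, bowl and mug where they are.

Things in the scene. Friction and masses are not known exactly. Their poses are not given: they have to be found in the camera images.
- case_tan: tan closed hard spectacle case, 140 x 52 x 40 mm (x, y, z), about 0.15 kg, edges rounded 9 mm; origin at the centre of its underside, x along its length, z up. May be absent. A white barcode label 46 x 30 mm lies on its top, 35 mm from the middle towards +x
- label_tan (a point): centre of the white barcode label on top of the tan case, 35 mm along the case's +x from its middle, 40 mm above its underside; axes as the case's, z out of the label
- case_blue: blue closed hard spectacle case, 140 x 52 x 40 mm (x, y, z), about 0.15 kg, edges rounded 9 mm; origin at the centre of its underside, x along its length, z up. May be absent. A white barcode label 46 x 30 mm lies on its top, 35 mm from the middle towards +x
- label_blue (a point): centre of the white barcode label on top of the blue case, 35 mm along the case's +x from its middle, 40 mm above its underside; axes as the case's, z out of the label
- case_pink: pink closed hard spectacle case, 140 x 52 x 40 mm (x, y, z), about 0.15 kg, edges rounded 9 mm; origin at the centre of its underside, x along its length, z up. May be absent. A white barcode label 46 x 30 mm lies on its top, 35 mm from the middle towards +x
- label_pink (a point): centre of the white barcode label on top of the pink case, 35 mm along the case's +x from its middle, 40 mm above its underside; axes as the case's, z out of the label
- case_grey: dark grey closed hard spectacle case, 140 x 52 x 40 mm (x, y, z), about 0.15 kg, edges rounded 9 mm; origin at the centre of its underside, x along its length, z up. May be absent. A white barcode label 46 x 30 mm lies on its top, 35 mm from the middle towards +x
- label_grey (a point): centre of the white barcode label on top of the dark grey case, 35 mm along the case's +x from its middle, 40 mm above its underside; axes as the case's, z out of the label
- scanner: barcode scanner, 0.22 kg: black bar handle along its x (x = -100 to +65 mm), 34 mm wide, 38 tall, and a yellow head (60 x 44 x 40 mm) at the +x end pointing 45 degrees down and forward, reaching x = 115 mm and 23 mm below the handle. Origin under the handle at the centre of mass, z up; grip there across the 34 mm, about 24 mm above the underside
- window (a point): centre of the dark red scan window on the front face of the scanner's head, at (101, 0, -9) mm from the scanner's origin; this point's x axis is the scan beam, leaving the window 45 degrees down and forward (half-way between the scanner's +x and -z), its y is the scanner's y
- stand: fixed grey scanner stand, 135 x 70 mm, 55 tall, origin on the counter under it. The handle lies on its top along x, scanner origin right above the stand's, head over the +x end, between black cheeks 12 mm tall, 44 apart at x = -90 to -54 and 31 to 41 mm; free on both sides between them, where it is gripped
- tray: fixed white open stock tray, 200 x 300 mm outside (x, y), 24 mm tall, walls 6 mm, floor 6 mm thick; origin under its centre. Three cases fit side by side, lengthwise along its x, about 85 mm apart
- panel: fixed till panel, 150 x 150 mm, 20 mm tall, with four round spring keys in black housings in a 68 mm square on it; which key is in which corner varies. Origin under its centre
- key_white (a joint): travel of the white key (wake), 0 up to 0.007 m fully down; fully down takes 4 N, it springs back
- key_white_top (a point): middle of the top of the white key, 34 mm across, pressed straight down
- key_yellow (a joint): travel of the yellow key (start), 0 up to 0.007 m fully down; fully down takes 4 N, it springs back
- key_yellow_top (a point): middle of the top of the yellow key, 34 mm across, pressed straight down
- key_green (a joint): travel of the green key (save), 0 up to 0.007 m fully down; fully down takes 4 N, it springs back
- key_green_top (a point): middle of the top of the green key, 34 mm across, pressed straight down
- key_red (a joint): travel of the red key (cancel), 0 up to 0.007 m fully down; fully down takes 4 N, it springs back
- key_red_top (a point): middle of the top of the red key, 34 mm across, pressed straight down
- spray: clear lens-spray bottle, 48 mm across, 130 mm tall, origin under it; leave it alone
- bowl: yellow bowl, 90 mm across, 40 mm tall, origin under it; leave it alone
- mug: white mug, 76 mm across and a handle, 85 mm tall, origin under it; leave it alone

How it is judged:
By the outcome, as a careful person would: the job done as asked, in the order asked, and still so for the second after the job is handed in, with the robot touching nothing.
Of case_tan, case_blue, case_pink, case_grey only 2 to 3 are there at a start; the rules pass over those that are not, and their reading is None.
At some moment in a run one of case_tan, case_blue, case_pink, case_grey may be knocked a few centimetres aside while the robot is not near it.
It also fails if it takes over 210 s, if anything falls off the work surface, if the arm or the gripper's body presses on something with over 40 N, if the wrist force passes 120 N, or if a joint passes its speed limit or range.

## Working session

There is one attempt and no reset: what is moved stays moved. The work goes in short steps, Python scripts to look and compute and a tool call to move; the robot and the scene stay as the last step left them, time stands still between calls to the robot, and variables do not carry over. Pictures are saved under pics/ and viewed, at most 14 in all, crops included, and the job is handed in when it is done.

Besides the shell and the picture viewer there is one more tool, called after ">>>" as a command line: name --pt "numbers of a row" for each row, then --argument value for the rest. carry_out: Moves the arm, as the interface text tells. Scaled input: -1 to 1 covers 0.04 m each way for a shift and 4 degrees each way for a turn. Its arguments: {"type":"object","properties":{"plan":{"type":"array"}},"required":["plan"]}

```bash
mkdir -p pics
cat > h.py <<'E'
import numpy as np, cv2
from bench import robot
from scipy.spatial.transform import Rotation as R
def K(p):
    f=p["pixels"].shape[0]/2/np.tan(np.radians(p["vfov"])/2)
    return np.array([[f,0,p["cx"]],[0,f,p["cy"]],[0,0,1]])
def ray(p,uv):
    n=cv2.undistortPoints(np.array([[uv]],float),K(p),np.array(p["dist_coeffs"],float))[0,0]
    return np.array([n[0],n[1],1.])
def onz(p,uv,z):
    T=np.array(p["cam_to_world"]);d=T[:3,:3]@ray(p,uv);o=T[:3,3]
    return o+d*(z-o[2])/d[2]
def dep(p,uv):
    T=np.array(p["cam_to_world"]);u,v=int(round(uv[0])),int(round(uv[1]))
    w=p["depth"][max(v-1,0):v+2,max(u-1,0):u+2];w=w[w>0]
    if not len(w):return None
    return T[:3,:3]@(ray(p,uv)*np.median(w))+T[:3,3]
def cloud(p,mask):
    v,u=np.nonzero(mask&(p["depth"]>0));T=np.array(p["cam_to_world"])
    n=cv2.undistortPoints(np.stack([u,v],1).astype(float)[:,None],K(p),np.array(p["dist_coeffs"],float))[:,0]
    return (np.c_[n,np.ones(len(n))]*p["depth"][v,u][:,None])@T[:3,:3].T+T[:3,3]
E
cat > a.py <<'E'
from h import *
np.set_printoptions(precision=1,suppress=True)
for c in("top","side"):
    p=robot.snapshot(c);cv2.imwrite(f"pics/{c}0.png",p["pixels"])
    print(c,np.array(p["cam_to_world"])[:3,3],p["vfov"])
    for n in "case_tan case_blue case_pink case_grey scanner stand tray panel spray bowl mug".split():
        for o in robot.outline_of(n,p)[:1]:
            P=cloud(p,o["region"]);zt=np.percentile(P[:,2],95);t=P[P[:,2]>zt-6]
            r=cv2.minAreaRect(t[:,:2].astype(np.float32)) if len(t)>5 else None
            print(n,round(o["score"],2),o["extent"],len(P),"z",zt,"rect",np.round(np.r_[r[0],r[1],r[2]],1))
    for n in "label_tan label_blue label_pink label_grey window key_white_top key_yellow_top key_green_top key_red_top stand tray scanner case_tan case_blue case_pink case_grey".split():
        for o in robot.landmark_of(n,p)[:1]: print(n,round(o["score"],2),np.array(o["location"]),dep(p,o["location"]))
print(robot.get_state())
E
python3 a.py
```

```text
top [457.4  -0.3 978.2] 50.37806413335964
case_tan 0.84 [226.4, 110.4, 21.1, 57.2] 1258 z 42.625014091043305 rect [655.7  19.9 135.3  46.9   1.7]
case_pink 0.88 [270.8, 180.9, 31.4, 63.5] 1405 z 42.324565285876 rect [ 489.7 -102.2   49.2  136.2   83.4]
case_grey 0.75 [221.3, 173.9, 29.2, 59.9] 1355 z 42.698931384816895 rect [504.7  21.4 134.7  48.6   4.5]
scanner 0.78 [362.0, 113.1, 25.3, 93.8] 1780 z 97.04889946719983 rect [ 600.  -296.2  183.8   40.5    2.7]
stand 0.84 [352.7, 142.6, 38.5, 55.7] 849 z 67.46923875577902 rect [ 586.5 -299.7  129.1   63.2    4.5]
tray 0.87 [24.5, 159.4, 145.9, 96.0] 11563 z 23.49030434900758 rect [493.2 336.4 302.1 199.9  86.7]
panel 0.62 [337.8, 202.0, 67.3, 62.9] 2332 z 23.410915711836388 rect [ 446.6 -308.6  148.9  149.4    3.9]
spray 0.97 [153.1, 75.5, 25.7, 33.5] 601 z 130.34822611532013 rect [755.6 182.2  22.5  20.8   7.7]
bowl 0.84 [84.8, 94.0, 39.7, 38.3] 1183 z 40.63745056120078 rect [706.5 320.8  86.2  87.3   1.4]
mug 0.7 [119.8, 277.8, 50.9, 47.5] 1433 z 85.28494004325387 rect [289.5 219.4  71.6  74.8  20.2]
label_tan 0.86 [236.9 124.1] [69
[... 2196 characters left out ...]
.3 -340.3   43.1]
stand 0.64 [282.8 158.1] [ 596.5 -264.6   32.3]
tray 0.59 [189.7 306.5] [495.6 331.9   4.3]
scanner 0.8 [287.3 145.9] [ 591.7 -283.7   69.9]
case_tan 0.74 [217.4 205.4] [631.8  43.8  30.7]
case_pink 0.65 [286.  202.3] [481.7 -74.2  23.2]
case_grey 0.72 [260.4 225.2] [492.5  45.4  23.3]
{'time': 2.8, 'q': array([-1.3,  0.5,  1.6,  0. ,  1.1, -0.1]), 'joint_velocities': array([-0.,  0.,  0., -0.,  0., -0.]), 'effort': array([  0. , -61.8, -26.2,  -0. ,   0. ,   0. ]), 'eef_pos': array([ 200.6, -591.9,  231.3]), 'ee_rot': array([1. , 0.2, 0. , 0. ]), 'ft_force': array([-0.4,  0.7, -0.1]), 'torque': array([-0.,  0.,  0.]), 'grasp_force': 0.0, 'gripper_width': 85.38095137279544}
```

View picture.

Run:
```python
import cv2
a=cv2.imread("pics/top0.png")[60:300,120:440]
cv2.imwrite("pics/t1.png",cv2.resize(a,(800,600),interpolation=cv2.INTER_CUBIC))
```

```text
(no output)
```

View pics/t1.png

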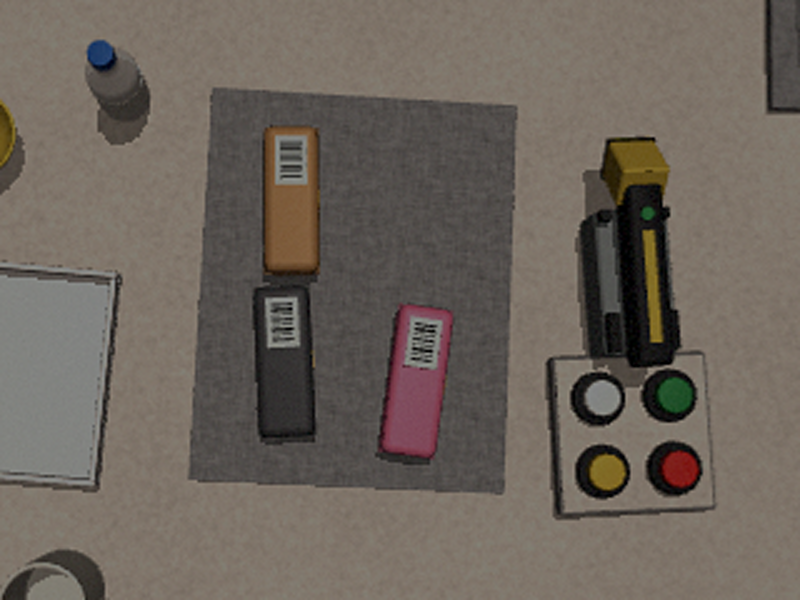

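View pics/side0.png

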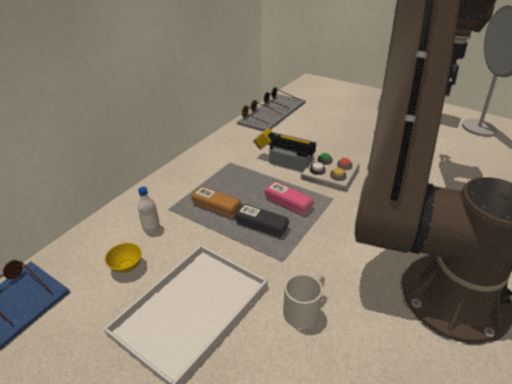

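```bash
cat > b.py <<'E'
from h import *
np.set_printoptions(precision=1,suppress=True)
for c in("top","side"):
    p=robot.snapshot(c);print(c);im=p["pixels"]
    hsv=cv2.cvtColor(im,cv2.COLOR_BGR2HSV)
    for n in ("tan","pink","grey"):
        o=robot.outline_of("case_"+n,p)[0];m=cv2.morphologyEx(o["region"].astype(np.uint8),cv2.MORPH_CLOSE,np.ones((7,7)))>0
        x,y,w,h=[int(round(v)) for v in o["extent"]]
        box=np.zeros_like(m);box[y:y+h,x:x+w]=1; m=cv2.convexHull(np.argwhere(m)[:,::-1].astype(np.int32)) ; mm=np.zeros(box.shape,np.uint8);cv2.fillConvexPoly(mm,m,1);mm=mm>0
        P=cloud(p,mm);t=P[P[:,2]>36];r=cv2.minAreaRect(t[:,:2].astype(np.float32))
        L=mm&(hsv[...,1]<75)&(hsv[...,2]>100)
        Q=cloud(p,L);Q=Q[Q[:,2]>35]
        lr=cv2.minAreaRect(Q[:,:2].astype(np.float32))
        print(n,"top",np.array(r[0]),np.array(r[1]),r[2],"label",len(Q),np.array(lr[0]),np.array(lr[1]),lr[2])
    o=robot.outline_of("panel",p)[0]["extent"];x,y,w,h=[int(v) for v in o]
    M=np.zeros(hsv.shape[:2],bool);M[y-12:y+h+8,x-5:x+w+5]=1
    H,S,V=hsv[...,0],hsv[...,1],hsv[...,2]
    for n,k in dict(red=((H<8)|(H>172))&(S>150),yellow=(H>15)&(H<35)&(S>120),green=(H>45)&(H<90)&(S>100),white=(S<60)&(V>110)).items():
        Q=cloud(p,M&k);Q=Q[(Q[:,2]>38)&(Q[:,2]<52)&(Q[:,0]<510)]
        r=cv2.minAreaRect(Q[:,:2].astype(np.float32)) if len(Q)>3 else None
        print(n,len(Q),Q.mean(0),r and np.array(r[0]+r[1]))
    for n in("scanner","stand"):
        o=robot.outline_of(n,p)[0];P=cloud(p,o["region"])
        t=P[(P[:,2]>87)&(P[:,2]<99)&(P[:,0]<655)] if n=="scanner" else P[(P[:,2]>45)&(P[:,2]<58)]
        r=cv2.minAreaRect(t[:,:2].astype(np.float32));print(n,np.array(r[0]+r[1]),r[2],np.median(t[:,2]))
        if n=="scanner": print("ext x",P[:,0].min(),P[:,0].max())
s=robot.get_state();print(R.from_quat(s["ee_rot"]).as_matrix(),s["eef_pos"],s["time"])
E
python3 b.py
```

```text
top
tan top [655.8  19.9] [135.3  46.9] 1.65098237991333 label 181 [692.4  20.9] [45.9 28.1] 1.7014895677566528
pink top [ 489.9 -102.1] [ 49.1 136.6] 83.3245849609375 label 210 [ 525.2 -106.6] [31.5 47.2] 82.87603759765625
grey top [505.3  21.6] [136.5  49.3] 4.114352703094482 label 179 [539.8  24.2] [44.2 29.9] 2.167346715927124
red 171 [ 415.3 -344.2   42.7] [ 415.  -344.6   32.4   31.8]
yellow 165 [ 410.6 -277.1   42.8] [ 411.  -277.8   32.1   31.6]
green 163 [ 483.  -340.    42.7] [ 483.  -340.6   30.1   33. ]
white 147 [ 478.6 -273.3   42.7] [ 479.  -274.    30.3   29.2]
scanner [ 581.7 -300.9  147.4   34.7] 4.053084850311279 92.62851110294508
ext x 506.44675039462123 722.6088048043996
stand [ 583.3 -275.9  132.9   22.4] 4.260387420654297 54.07386718009633
side
tan top [644.9  20.4] [ 52.2 156.5] 89.24353790283203 label 103 [694.9  19.4] [35.9 54.8] 79.77637481689453
pink top [ 489.8 -100.8] [ 49.5 135.5] 83.0024185180664 label 111 [ 527.7 -110.2] [36.8 56.7] 80.02220153808594
grey top [504.3  23.3] [135.9  49.8] 5.016576290130615 label 163 [540.   21.4] [49.2 42.3] 7.398921012878418
red 29 [ 412.7 -340.4   42. ] [ 412.  -340.8   20.8   23.8]
yellow 54 [ 408.3 -274.8   41.6] [ 408.9 -276.5   29.7   28.6]
green 30 [ 480.2 -334.6   41.8] [ 481.  -335.2   23.8   24.4]
white 60 [ 477.8 -279.    41.5] [ 480.3 -305.9   32.1   97.7]
scanner [ 581.6 -300.   148.2   36.1] 4.811669826507568 91.77464298381125
ext x 505.78867670617683 770.3939766404004
stand [ 583.3 -278.7  134.1   34.8] 6.582518100738525 52.71201566677519
[[ 0.9  0.3  0. ]
 [ 0.3 -0.9 -0. ]
 [-0.   0.  -1. ]] [ 200.7 -591.9  231.3] 3.5
```

>>> carry_out --pt "0 0 0.5 0 0 0.9 0" --pt "0 0 0.5 0 0 0.9 0" --pt "0 0 0.5 0 0 0.9 0" --pt "0 0 0.5 0 0 0.9 0"

```text
time: 3.83
eef_pos: [200.7, -591.9, 150.6]
ee_rot: [0.999, 0.036, 0.0, 0.0]
ft_force: [-0.2, 0.2, -0.2]
gripper_width: 39.1
grasp_force: 0.0
```

>>> carry_out --pt "0.63 -0.62 0 0 0 0 0" --pt "0.63 -0.62 0 0 0 0 0" --pt "0.63 -0.62 0 0 0 0 0" --pt "0.63 -0.62 0 0 0 0 0" --pt "0.63 -0.62 0 0 0 0 0"

```text
time: 4.25
eef_pos: [317.7, -457.5, 151.3]
ee_rot: [0.999, 0.038, 0.0, 0.0]
ft_force: [-0.3, -0.1, -0.4]
gripper_width: 0.0
grasp_force: 0.0
```

>>> carry_out --pt "0.63 -0.62 0 0 0 0 0" --pt "0.63 -0.62 0 0 0 0 0" --pt "0.63 -0.62 0 0 0 0 0" --pt "0.63 -0.62 0 0 0 0 0" --pt "0.63 -0.62 0 0 0 0 0"

```text
time: 4.67
eef_pos: [434.2, -324.3, 151.5]
ee_rot: [0.999, 0.038, 0.0, 0.0]
ft_force: [0.9, -0.6, 0.8]
gripper_width: -0.2
grasp_force: 0.0
```

>>> carry_out --pt "0.63 -0.62 0 0 0 0 0" --pt "0.63 -0.62 0 0 0 0 0" --pt "0 0 0 0 0 0 0" --pt "0 0 0 0 0 0 0"

```text
time: 5.0
eef_pos: [480.7, -271.1, 151.3]
ee_rot: [0.999, 0.039, 0.0, 0.0]
ft_force: [-0.8, -0.7, 0.2]
gripper_width: 0.4
grasp_force: 0.0
```

>>> carry_out --pt "-0.05 0.05 0.8 0 0 0 0" --pt "0 0 0.8 0 0 0 0" --pt "0 0 0.7 0 0 0 0" --pt "0 0 0.3 0 0 0 0" --pt "0 0 0.1 0 0 0 0"

```text
time: 5.42
eef_pos: [476.4, -274.9, 41.1]
ee_rot: [0.999, 0.037, -0.001, -0.001]
ft_force: [-1.6, 0.4, 2.7]
gripper_width: 0.2
grasp_force: 0.9
```

>>> carry_out --pt "0 0 0.05 0 0 0 0" --pt "0 0 0.05 0 0 0 0" --pt "0 0 0 0 0 0 0"

```text
time: 5.67
eef_pos: [478.0, -275.2, 40.1]
ee_rot: [0.999, 0.038, 0.001, 0.001]
ft_force: [-1.6, -0.8, 2.3]
gripper_width: 0.0
grasp_force: 1.1
```

>>> carry_out --pt "0 0 0.05 0 0 0 0" --pt "0 0 0.04 0 0 0 0" --pt "0 0 0 0 0 0 0"

```text
time: 5.92
eef_pos: [478.3, -275.0, 36.2]
ee_rot: [0.999, 0.038, 0.001, 0.001]
ft_force: [-1.4, -2.3, 4.0]
gripper_width: 0.1
grasp_force: 1.9
```

>>> carry_out --pt "0 0 0.03 0 0 0 0" --pt "0 0 0 0 0 0 0" --pt "0 0 0 0 0 0 0"

```text
time: 6.17
eef_pos: [478.4, -275.0, 35.8]
ee_rot: [0.999, 0.038, 0.001, 0.001]
ft_force: [-3.5, -0.8, 15.5]
gripper_width: 0.3
grasp_force: 8.0
```

>>> carry_out --pt "0 0 -0.2 0 0 0 0" --pt "0 0 -0.8 0 0 0 0" --pt "-0.85 -0.05 0 0 0 0 0" --pt "-0.85 -0.05 0 0 0 0 0" --pt "0 0 0 0 0 0 0"

```text
time: 6.58
eef_pos: [405.5, -274.2, 74.8]
ee_rot: [0.999, 0.037, -0.001, -0.001]
ft_force: [1.9, 0.0, 1.0]
gripper_width: -0.2
grasp_force: 0.0
```

>>> carry_out --pt "0 0 0.5 0 0 0 0" --pt "0 0 0.35 0 0 0 0" --pt "0 0 0.08 0 0 0 0" --pt "0 0 0.04 0 0 0 0" --pt "0 0 0 0 0 0 0"

```text
time: 7.0
eef_pos: [409.8, -275.6, 36.2]
ee_rot: [0.999, 0.038, -0.0, -0.0]
ft_force: [-2.1, -0.6, 2.7]
gripper_width: 0.0
grasp_force: 1.9
```

>>> carry_out --pt "0 0 0.03 0 0 0 0" --pt "0 0 0 0 0 0 0" --pt "0 0 0 0 0 0 0"

```text
time: 7.25
eef_pos: [409.8, -275.6, 35.8]
ee_rot: [0.999, 0.038, 0.0, 0.0]
ft_force: [-4.7, 0.7, 15.2]
gripper_width: 0.1
grasp_force: 7.7
```

>>> carry_out --pt "0 0 -0.2 0 0 0 0" --pt "0 0 -0.95 0 0 0 0" --pt "0 0 -0.95 0 0 0 0.5" --pt "0 0 -0.95 0 0 0 1" --pt "0 0 -0.95 0 0 0 1"

```text
time: 7.67
eef_pos: [409.6, -275.1, 197.0]
ee_rot: [0.999, 0.038, -0.0, -0.0]
ft_force: [1.1, -0.2, 0.3]
gripper_width: 35.8
grasp_force: 0.0
```

>>> carry_out --pt "0.97 0.19 0 0 0 0 1" --pt "0.97 0.19 0 0 0 0 1" --pt "0.97 0.19 0 0 0 0 1" --pt "0.97 0.19 0 0 0 0 1" --pt "0.97 0.19 0 0 0 0 1"

```text
time: 8.08
eef_pos: [608.0, -298.4, 195.5]
ee_rot: [0.999, 0.038, 0.0, 0.0]
ft_force: [-0.1, -0.8, 0.4]
gripper_width: 85.2
grasp_force: 0.0
```

>>> carry_out --pt "0 0 0 0 0 0 1" --pt "0 0 0 0 0 0 1" --pt "0 0 0 0 0 0 1"

```text
time: 8.33
eef_pos: [605.5, -298.3, 194.4]
ee_rot: [0.999, 0.038, -0.001, -0.0]
ft_force: [0.8, 0.0, -0.0]
gripper_width: 85.7
grasp_force: 0.0
```

>>> carry_out --pt "0.02 0 0.9 0 0 0 1" --pt "0 0 0.9 0 0 0 1" --pt "0 0 0.8 0 0 0 1" --pt "0 0 0.6 0 0 0 1" --pt "0 0 0.2 0 0 0 1"

```text
time: 8.75
eef_pos: [604.4, -298.1, 55.6]
ee_rot: [0.999, 0.037, -0.002, -0.001]
ft_force: [-1.0, 0.1, -1.1]
gripper_width: 85.3
grasp_force: 0.0
```

>>> carry_out --pt "0 0 0 0 0 0 1" --pt "0 0 0 0 0 0 0.6" --pt "0 0 0 0 0 0 0.4" --pt "0 0 0 0 0 0 0" --pt "0 0 0 0 0 0 0"

```text
time: 9.17
eef_pos: [607.4, -299.2, 60.1]
ee_rot: [0.999, 0.038, 0.001, 0.001]
ft_force: [0.4, 0.5, 0.0]
gripper_width: 38.8
grasp_force: 0.0
```

>>> carry_out --pt "0 0 0 0 0 0 0" --pt "0 0 0 0 0 0 0" --pt "0 0 0 0 0 0 0" --pt "0 0 0 0 0 0 0"

```text
time: 9.5
eef_pos: [607.4, -299.2, 60.1]
ee_rot: [0.999, 0.038, 0.001, 0.001]
ft_force: [-1.6, 0.4, 7.5]
gripper_width: 33.0
grasp_force: 61.1
```

>>> carry_out --pt "0 0 -0.2 0 0 0 0" --pt "0 0 -0.5 0 0 0 0" --pt "0 0 -0.9 0 0 0 0" --pt "0 0 -0.9 0 0 0 0" --pt "0 0 -0.9 0 0 0 0"

```text
time: 9.92
eef_pos: [606.6, -298.6, 196.3]
ee_rot: [0.999, 0.038, -0.0, -0.0]
ft_force: [0.7, 0.2, -1.9]
gripper_width: 33.2
grasp_force: 59.8
```

>>> carry_out --pt "0 0 -0.9 0 0 0 0" --pt "0.1 -0.6 -0.2 0 0 0 0" --pt "0.15 -0.9 0 0 0 0 0" --pt "0.15 -0.9 0 0 0 0 0" --pt "0.15 -0.9 0 0 0 0 0"

```text
time: 10.33
eef_pos: [618.5, -164.3, 239.3]
ee_rot: [0.999, 0.037, 0.0, 0.0]
ft_force: [0.3, 0.0, -1.6]
gripper_width: 33.3
grasp_force: 60.1
```

>>> carry_out --pt "0.15 -0.9 0 0 0 0 0" --pt "0.15 -0.9 0 0 0 0 0" --pt "0.15 -0.9 0 0 0 0 0" --pt "0.15 -0.9 0 0 0 0 0" --pt "0.1 -0.9 0 0 0 0 0"

```text
time: 10.75
eef_pos: [633.0, 17.9, 239.0]
ee_rot: [0.999, 0.038, 0.0, 0.0]
ft_force: [0.5, -0.2, -2.3]
gripper_width: 33.6
grasp_force: 60.1
```

>>> carry_out --pt "0 0 0 0 -0.5 0 0" --pt "0 0 0 0 -1 0 0" --pt "0 0 0 0 -1 0 0" --pt "0 0 0 0 -1 0 0" --pt "0 0 0 0 -1 0 0"

```text
time: 11.17
eef_pos: [633.1, 16.2, 239.4]
ee_rot: [0.987, 0.037, -0.158, 0.006]
ft_force: [0.7, -0.4, -1.2]
gripper_width: 33.4
grasp_force: 60.2
```

>>> carry_out --pt "0 0 0 0 -1 0 0" --pt "0 0 0 0 -1 0 0" --pt "0 0 0 0 -1 0 0" --pt "0 0 0 0 -1 0 0" --pt "0 0 0 0 -1 0 0"

```text
time: 11.58
eef_pos: [633.3, 16.1, 239.1]
ee_rot: [0.944, 0.036, -0.327, 0.012]
ft_force: [-0.5, -0.9, -1.7]
gripper_width: 33.5
grasp_force: 60.2
```

>>> carry_out --pt "0 0 0 0 -1 0 0" --pt "0 0 0 0 -0.75 0 0" --pt "0 0 0 0 0 0 0" --pt "0 0 0 0 0 0 0"

```text
time: 11.92
eef_pos: [633.4, 16.1, 237.9]
ee_rot: [0.923, 0.035, -0.382, 0.014]
ft_force: [-0.6, -0.7, -1.1]
gripper_width: 33.1
grasp_force: 60.2
```

```bash
cat > c.py <<'E'
from h import *
import sys
np.set_printoptions(precision=2,suppress=True)
# usage: c.py name ; shows case/label positions, then the shift (tool units) to scan it
P={}
for c in("top","side"):
    p=robot.snapshot(c)
    if len(sys.argv)>2: cv2.imwrite(f"pics/{c}{sys.argv[2]}.png",p["pixels"])
    for n in ("tan","pink","grey"):
        for o in robot.outline_of("case_"+n,p)[:1]:
            Q=cloud(p,o["region"]);t=Q[(Q[:,2]>36)&(Q[:,2]<48)]
            r=cv2.minAreaRect(t[:,:2].astype(np.float32)) if len(t)>9 else None
            l=robot.landmark_of("label_"+n,p)[:1]
            print(c,n,round(o["score"],2),r and np.array(r[0]+r[1]+(r[2],)),[ (onz(p,k["location"],40)[:2],round(k["score"],2)) for k in l])
lab=dict(tan=(692,20.8),pink=(525.2,-106.),grey=(540,24.5))[sys.argv[1]]
s=robot.get_state();T=R.from_quat(s["ee_rot"]).as_matrix();tcp=np.array(s["eef_pos"])
S=T@np.diag([1,-1,-1]);O=tcp-S@[0,0,5.];w=O+S@[101,0,-9];b=S@[1,0,-1]/2**.5
hit=w+b*(40-w[2])/b[2]
print("tcp",tcp,"window",w,"beam",b,"hit",hit,"range",np.linalg.norm(hit-w),"grip",s["gripper_width"],s["time"])
d=np.r_[lab,120]-w;print("world",d,"tool units",T.T@d/40)
E
python3 c.py tan 1
```

```text
top tan 0.44 None []
top pink 0.6 [ 489.45 -102.16   49.48  137.55   83.34] [(array([ 526.19, -112.03]), 0.89)]
side tan 0.56 [655.21  21.4  132.54  49.12   2.91] [(array([691.58,  25.89]), 0.66)]
side pink 0.93 [ 489.93 -100.23   50.51  135.49   84.77] [(array([512.9 , -99.05]), 0.8)]
side grey 0.85 [503.16  22.19 133.29  48.46   4.45] [(array([547.26,  11.88]), 0.72)]
tcp [633.23  16.03 238.54] window [694.59  20.66 157.23] beam [ 0. -0. -1.] hit [694.61  20.65  40.  ] range 117.22809588619168 grip 33.20273409166446 12.5667
world [ -2.59   0.14 -37.23] tool units [ 0.61 -0.01  0.7 ]
```

>>> carry_out --pt "0.2 0 0.23 0 0 0 0" --pt "0.2 0 0.23 0 0 0 0" --pt "0.2 0 0.23 0 0 0 0" --pt "0 0 0 0 0 0 0"

```text
time: 12.9
eef_pos: [629.7, 15.8, 198.4]
ee_rot: [0.922, 0.035, -0.385, 0.014]
ft_force: [0.4, -0.6, -3.4]
gripper_width: 33.4
grasp_force: 60.2
```

```bash
python3 c.py tan 2
python3 - <<'E'
import cv2
a=cv2.imread("pics/side2.png")[80:280,130:380]
cv2.imwrite("pics/s2.png",cv2.resize(a,(750,600),interpolation=cv2.INTER_CUBIC))
E
```

```text
top tan 0.53 [ 489.6  -102.48   48.38  135.98   83.93] []
top pink 0.92 [ 489.6  -102.48   48.38  135.98   83.93] [(array([ 411.09, -269.31]), 0.64)]
top grey 0.52 [ 415.32 -344.59   31.26   31.61   32.89] [(array([ 413.59, -352.16]), 0.72)]
side tan 0.83 [655.41  20.5  133.52  49.36   0.3 ] [(array([691.07,  28.36]), 0.87)]
side pink 0.66 None [(array([507.04, -90.23]), 0.83)]
side grey 0.68 [504.68  22.89 134.8   49.11   4.22] [(array([541.71,  16.55]), 0.78)]
tcp [630.71  15.84 202.09] window [692.06  20.47 120.78] beam [ 0. -0. -1.] hit [692.07  20.47  40.  ] range 80.78268777753759 grip 32.87716887650419 13.6
world [-0.06  0.33 -0.78] tool units [ 0.01 -0.01  0.01]
```

View pics/s2.png

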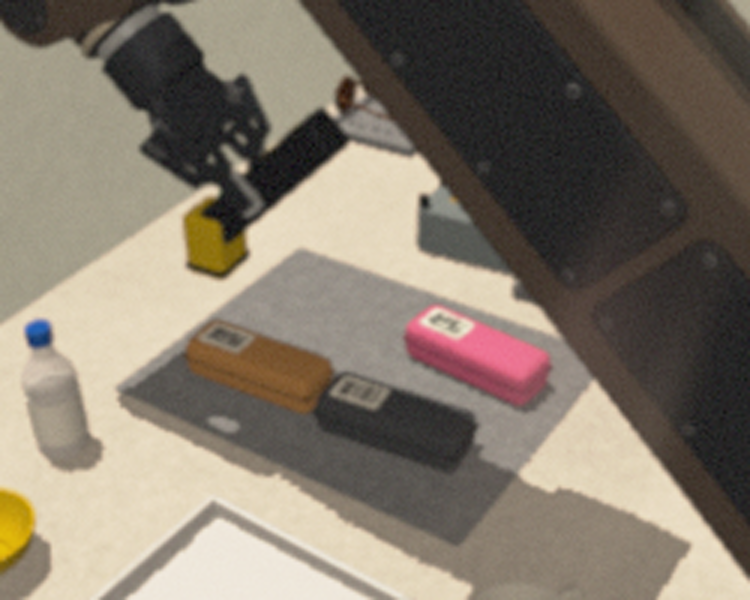

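>>> carry_out --pt "0 0 0 0 0 0 0" --pt "0 0 0 0 0 0 0" --pt "0 0 0 0 0 0 0" --pt "0 0 0 0 0 0 0" --pt "0 0 0 0 0 0 0"

```text
time: 14.02
eef_pos: [630.7, 15.8, 202.0]
ee_rot: [0.923, 0.035, -0.382, 0.014]
ft_force: [0.7, 0.4, -2.1]
gripper_width: 33.1
grasp_force: 60.2
```

>>> carry_out --pt "0 0 0 0 0 0 0" --pt "0 0 0 0 0 0 0" --pt "0 0 0 0 0 0 0" --pt "0 0 0 0 0 0 0" --pt "0 0 0 0 0 0 0"

```text
time: 14.43
eef_pos: [630.7, 15.8, 202.0]
ee_rot: [0.923, 0.035, -0.382, 0.014]
ft_force: [0.4, 0.7, -1.5]
gripper_width: 33.1
grasp_force: 60.2
```

>>> carry_out --pt "0 0 0 0 0 0 0" --pt "0 0 0 0 0 0 0" --pt "0 0 0 0 0 0 0" --pt "0 0 0 0 0 0 0" --pt "0 0 0 0 0 0 0"

```text
time: 14.85
eef_pos: [630.7, 15.8, 202.0]
ee_rot: [0.923, 0.035, -0.382, 0.014]
ft_force: [0.6, -0.2, -1.6]
gripper_width: 32.9
grasp_force: 60.2
```

```bash
python3 c.py pink 3
python3 - <<'E'
from h import *
p=robot.snapshot("side")
o=robot.outline_of("scanner",p)[0];P=cloud(p,o["region"])
s=robot.get_state();T=R.from_quat(s["ee_rot"]).as_matrix();S=T@np.diag([1,-1,-1]);O=np.array(s["eef_pos"])-S@[0,0,5.]
L=(P-O)@S; print(np.percentile(L,[1,5,50,95,99],axis=0).round(1))
b=L[L[:,0]<-20];print(np.polyfit(b[:,0],b[:,2],1))
E
```

```text
top tan 0.51 [278.35 178.72  28.2   59.37  14.07] []
top pink 0.96 [ 490.16 -102.32   48.92  135.32   84.38] [(array([ 531.94, -110.3 ]), 0.97)]
top grey 0.67 [ 478.9  -272.83   30.08   32.52    1.51] [(array([ 524.25, -109.05]), 0.45)]
side tan 0.57 [654.02  23.49 131.98  50.13   4.89] []
side pink 0.81 [ 489.21 -101.06   48.11  135.32   83.37] [(array([513.4 , -97.61]), 0.59)]
side grey 0.91 [504.41  25.   136.08  51.08   4.28] [(array([544.  ,  18.93]), 0.85)]
tcp [630.71  15.84 202.01] window [692.06  20.48 120.7 ] beam [ 0. -0. -1.] hit [692.06  20.47  40.  ] range 80.69814483613717 grip 33.251003787301975 15.55
world [-166.86 -126.48   -0.7 ] tool units [-3.1   2.84  3.12]
[[ -99.5 -452.2  -21.1]
 [ -98.1  -12.8  -12.9]
 [   9.1   15.7   14.2]
 [  96.    21.9   36.1]
 [ 289.8   23.2   43.4]]
[8.33822987e-03 1.83054783e+01]
```

>>> carry_out --pt "-0.3 0.28 0.3 0 0 0 0" --pt "-0.55 0.5 0.55 0 0 0 0" --pt "-0.55 0.5 0.55 0 0 0 0" --pt "-0.55 0.5 0.55 0 0 0 0" --pt "-0.55 0.5 0.56 0 0 0 0"

```text
time: 16.07
eef_pos: [494.8, -86.5, 201.8]
ee_rot: [0.923, 0.035, -0.382, 0.015]
ft_force: [0.4, -0.6, -1.4]
gripper_width: 33.1
grasp_force: 60.4
```

>>> carry_out --pt "-0.4 0.36 0.41 0 0 0 0" --pt "-0.2 0.2 0.2 0 0 0 0" --pt "0 0 0 0 0 0 0" --pt "0 0 0 0 0 0 0"

```text
time: 16.4
eef_pos: [463.9, -111.0, 201.9]
ee_rot: [0.923, 0.034, -0.382, 0.014]
ft_force: [0.6, 0.1, -1.7]
gripper_width: 33.2
grasp_force: 60.3
```

```bash
python3 c.py pink 4
```

```text
top tan 0.68 [655.68  19.67 135.11  46.94   1.89] [(array([696.49,  15.41]), 0.82)]
top pink 0.47 [742.94 172.93  15.83  45.04  37.99] []
top grey 0.68 [520.61  28.25 101.64  39.35   1.83] [(array([536.84,  22.74]), 0.9)]
side tan 0.96 [654.97  20.69 132.35  49.72   1.  ] [(array([695.32,  14.68]), 0.61)]
side pink 0.79 [489.03 -99.79  47.04 132.25  82.4 ] [(array([504.37, -91.83]), 0.97)]
side grey 0.61 [504.69  22.65 136.58  48.38   5.  ] [(array([625.68,  49.11]), 0.65)]
tcp [ 463.87 -110.68  201.43] window [ 525.22 -106.05  120.11] beam [-0. -0. -1.] hit [ 525.22 -106.06   40.  ] range 80.10753899140465 grip 33.08240800327946 17.1
world [-0.02  0.05 -0.11] tool units [ 0. -0.  0.]
```

>>> carry_out --pt "0 0 0 0 0 0 0" --pt "0 0 0 0 0 0 0" --pt "0 0 0 0 0 0 0" --pt "0 0 0 0 0 0 0" --pt "0 0 0 0 0 0 0"

```text
time: 17.52
eef_pos: [463.8, -110.7, 201.4]
ee_rot: [0.923, 0.035, -0.382, 0.014]
ft_force: [0.5, -0.4, -2.5]
gripper_width: 33.5
grasp_force: 60.3
```

>>> carry_out --pt "0 0 0 0 0 0 0" --pt "0 0 0 0 0 0 0" --pt "0 0 0 0 0 0 0" --pt "0 0 0 0 0 0 0" --pt "0 0 0 0 0 0 0"

```text
time: 17.93
eef_pos: [463.8, -110.7, 201.4]
ee_rot: [0.923, 0.035, -0.382, 0.014]
ft_force: [0.6, -0.1, -1.9]
gripper_width: 33.3
grasp_force: 60.3
```

>>> carry_out --pt "0 0 0 0 0 0 0" --pt "0 0 0 0 0 0 0" --pt "0 0 0 0 0 0 0" --pt "0 0 0 0 0 0 0" --pt "0 0 0 0 0 0 0"

```text
time: 18.35
eef_pos: [463.9, -110.7, 201.4]
ee_rot: [0.923, 0.035, -0.382, 0.014]
ft_force: [0.9, -0.5, -1.4]
gripper_width: 33.5
grasp_force: 60.3
```

>>> carry_out --pt "0.08 -0.6 -0.08 0 0 0 0" --pt "0.12 -0.9 -0.12 0 0 0 0" --pt "0.12 -0.9 -0.12 0 0 0 0" --pt "0.12 -0.82 -0.12 0 0 0 0" --pt "0 0 0 0 0 0 0"

```text
time: 18.77
eef_pos: [479.2, 24.2, 201.4]
ee_rot: [0.923, 0.037, -0.382, 0.015]
ft_force: [0.7, -0.4, -2.5]
gripper_width: 33.2
grasp_force: 60.4
```

>>> carry_out --pt "0 0 0 0 0 0 0" --pt "0 0 0 0 0 0 0"

```text
time: 18.93
eef_pos: [478.9, 19.3, 201.4]
ee_rot: [0.923, 0.035, -0.382, 0.015]
ft_force: [1.1, -0.4, -2.0]
gripper_width: 33.0
grasp_force: 60.4
```

```bash
python3 c.py grey 5
```

```text
top pink 0.72 [ 489.98 -101.84   48.58  136.04   82.82] [(array([ 522.94, -103.74]), 0.89)]
side tan 0.66 [ 488.43 -100.41   50.14  133.25   82.8 ] [(array([703.05,  28.32]), 0.85)]
side pink 0.85 [488.3  -99.79  48.95 132.82  82.8 ] [(array([511.94, -98.5 ]), 0.88)]
side grey 0.69 [504.71  23.19 134.45  48.77   4.27] [(array([544.7 ,  16.86]), 0.93)]
tcp [478.95  19.51 201.43] window [540.3   24.13 120.11] beam [ 0. -0. -1.] hit [540.31  24.12  40.  ] range 80.11384031741402 grip 33.0720039914648 19.5333
world [-0.3   0.37 -0.11] tool units [-0.   -0.01  0.01]
```

>>> carry_out --pt "0 0 0 0 0 0 0" --pt "0 0 0 0 0 0 0" --pt "0 0 0 0 0 0 0" --pt "0 0 0 0 0 0 0" --pt "0 0 0 0 0 0 0"

```text
time: 19.95
eef_pos: [479.0, 19.6, 201.4]
ee_rot: [0.923, 0.035, -0.382, 0.015]
ft_force: [0.3, 0.4, -2.0]
gripper_width: 33.3
grasp_force: 60.4
```

>>> carry_out --pt "0 0 0 0 0 0 0" --pt "0 0 0 0 0 0 0" --pt "0 0 0 0 0 0 0" --pt "0 0 0 0 0 0 0" --pt "0 0 0 0 0 0 0"

```text
time: 20.37
eef_pos: [479.0, 19.6, 201.4]
ee_rot: [0.923, 0.035, -0.382, 0.014]
ft_force: [0.2, 0.4, -1.4]
gripper_width: 33.3
grasp_force: 60.4
```

>>> carry_out --pt "0 0 0 0 0 0 0" --pt "0 0 0 0 0 0 0" --pt "0 0 0 0 0 0 0" --pt "0 0 0 0 0 0 0" --pt "0 0 0 0 0 0 0"

```text
time: 20.78
eef_pos: [478.9, 19.6, 201.4]
ee_rot: [0.923, 0.035, -0.382, 0.014]
ft_force: [0.0, 0.3, -2.1]
gripper_width: 33.3
grasp_force: 60.4
```

>>> carry_out --pt "-0.35 0 -0.35 0 0 0 0" --pt "-0.35 0 -0.35 0 0 0 0" --pt "0 0 0 0 1 0 0" --pt "0 0 0 0 1 0 0" --pt "0 0 0 0 1 0 0"

```text
time: 21.2
eef_pos: [479.2, 19.6, 241.1]
ee_rot: [0.959, 0.036, -0.282, 0.011]
ft_force: [-0.0, 0.3, -1.5]
gripper_width: 33.1
grasp_force: 60.3
```

>>> carry_out --pt "0 0 0 0 1 0 0" --pt "0 0 0 0 1 0 0" --pt "0 0 0 0 1 0 0" --pt "0 0 0 0 1 0 0" --pt "0 0 0 0 1 0 0"

```text
time: 21.62
eef_pos: [478.9, 19.6, 241.3]
ee_rot: [0.993, 0.037, -0.111, 0.004]
ft_force: [-0.7, -0.5, -2.2]
gripper_width: 33.3
grasp_force: 60.3
```

>>> carry_out --pt "0 0 0 0 1 0 0" --pt "0 0 0 0 1 0 0" --pt "0 0 0 0 1 0 0" --pt "0 0 0 0 0.25 0 0" --pt "0 0 0 0 0 0 0"

```text
time: 22.03
eef_pos: [478.2, 19.6, 241.4]
ee_rot: [0.999, 0.038, -0.0, 0.0]
ft_force: [0.2, 0.2, -2.0]
gripper_width: 33.1
grasp_force: 60.3
```

>>> carry_out --pt "0.17 0.5 0 0 0 0 0" --pt "0.28 0.9 0 0 0 0 0" --pt "0.28 0.9 0 0 0 0 0" --pt "0.28 0.9 0 0 0 0 0" --pt "0.28 0.9 0 0 0 0 0"

```text
time: 22.45
eef_pos: [543.4, -141.9, 240.8]
ee_rot: [0.999, 0.038, -0.001, -0.0]
ft_force: [0.7, 1.5, -1.9]
gripper_width: 33.1
grasp_force: 60.3
```

>>> carry_out --pt "0.28 0.9 0 0 0 0 0" --pt "0.28 0.9 0 0 0 0 0" --pt "0.28 0.9 0 0 0 0 0" --pt "0.28 0.9 0 0 0 0 0" --pt "0.18 0.49 0 0 0 0 0"

```text
time: 22.87
eef_pos: [607.7, -303.0, 239.9]
ee_rot: [0.999, 0.037, -0.001, -0.0]
ft_force: [-0.1, -0.5, -1.6]
gripper_width: 33.0
grasp_force: 60.4
```

>>> carry_out --pt "0 0 0 0 0 0 0" --pt "0 0 0 0 0 0 0" --pt "0 0 0 0 0 0 0"

```text
time: 23.12
eef_pos: [606.8, -298.7, 240.3]
ee_rot: [0.999, 0.038, -0.001, -0.001]
ft_force: [-0.6, 0.6, -1.4]
gripper_width: 33.3
grasp_force: 60.4
```

```bash
cat > d.py <<'E'
from h import *
import sys
np.set_printoptions(precision=3,suppress=True)
s=robot.get_state();T=R.from_quat(s["ee_rot"]).as_matrix();t=np.array(s["eef_pos"])
x,y,z,yaw=map(float,sys.argv[1:5])
c,q=np.cos(np.radians(yaw)),np.sin(np.radians(yaw));G=np.array([[c,q,0],[q,-c,0],[0,0,-1.]])
print("tcp",t,"yaw",np.degrees(np.arctan2(T[1,0],T[0,0])),"q6",s["q"][5],"t",s["time"])
print("units",T.T@(np.array([x,y,z])-t)/40,"turn/4deg",np.degrees(R.from_matrix(T.T@G).as_rotvec())/4)
E
python3 d.py 607.4 -299.2 60.1 4.37
```

```text
tcp [ 606.807 -298.729  240.315] yaw 4.325901902248225 q6 0.9402933144965948 t 23.1167
units [0.023 0.019 4.505] turn/4deg [-0.02   0.028 -0.011]
```

>>> carry_out --pt "0.02 0.02 0.8 0 0 0 0" --pt "0 0 0.9 0 0 0 0" --pt "0 0 0.9 0 0 0 0" --pt "0 0 0.9 0 0 0 0" --pt "0 0 0.4 0 0 0 0"

```text
time: 23.53
eef_pos: [606.2, -297.7, 80.9]
ee_rot: [0.999, 0.038, -0.003, -0.002]
ft_force: [-0.2, -0.1, -1.6]
gripper_width: 33.4
grasp_force: 60.3
```

>>> carry_out --pt "0 0 0.25 0 0 0 0" --pt "0 0 0.15 0 0 0 0" --pt "0 0 0.1 0 0 0 0" --pt "0 0 0.08 0 0 0 0" --pt "0 0 0 0 0 0 0"

```text
time: 23.95
eef_pos: [608.2, -300.0, 62.6]
ee_rot: [0.999, 0.038, 0.0, 0.0]
ft_force: [-0.4, -0.2, -2.4]
gripper_width: 32.9
grasp_force: 60.3
```

>>> carry_out --pt "0 0 0 0 0 0 0" --pt "0 0 0 0 0 0 0"

```text
time: 24.12
eef_pos: [608.1, -300.2, 62.8]
ee_rot: [0.999, 0.038, 0.001, 0.0]
ft_force: [-0.9, 0.9, -1.8]
gripper_width: 33.2
grasp_force: 60.3
```

```bash
python3 d.py 607.4 -299.2 60.1 4.37
```

```text
tcp [ 608.141 -300.2     62.816] yaw 4.324904731624346 q6 0.9395501515484522 t 24.1167
units [-0.017 -0.026  0.068] turn/4deg [ 0.013 -0.016 -0.011]
```

>>> carry_out --pt "-0.017 -0.025 0.03 0 0 0 0" --pt "0 0 0.02 0 0 0 0" --pt "0 0 0.015 0 0 0 0" --pt "0 0 0 0 0 0 0" --pt "0 0 0 0 0 0 0"

```text
time: 24.53
eef_pos: [607.0, -299.0, 60.1]
ee_rot: [0.999, 0.038, 0.0, 0.0]
ft_force: [-2.5, 2.2, 5.7]
gripper_width: 33.4
grasp_force: 61.2
```

>>> carry_out --pt "0 0 0 0 0 0 0.42" --pt "0 0 0 0 0 0 0.45" --pt "0 0 0 0 0 0 0.6" --pt "0 0 0 0 0 0 0.8" --pt "0 0 0 0 0 0 1"

```text
time: 24.95
eef_pos: [607.1, -299.1, 59.2]
ee_rot: [0.999, 0.038, 0.0, 0.0]
ft_force: [0.3, 0.2, 0.5]
gripper_width: 73.3
grasp_force: 0.0
```

>>> carry_out --pt "0 0 0 0 0 0 1" --pt "0 0 0 0 0 0 1" --pt "0 0 -0.3 0 0 0 1" --pt "0 0 -0.8 0 0 0 1" --pt "0 0 -0.9 0 0 0 1"

```text
time: 25.37
eef_pos: [606.3, -298.6, 139.2]
ee_rot: [0.999, 0.038, -0.002, -0.001]
ft_force: [0.1, -0.0, 0.5]
gripper_width: 85.5
grasp_force: 0.0
```

>>> carry_out --pt "0 0 -0.9 0 0 0 1" --pt "0 -0.9 -0.4 0 0 0 1" --pt "0 -0.9 0 0 0 0 1" --pt "0 -0.9 0 0 0 0 1" --pt "0 -0.9 0 0 0 0 1"

```text
time: 25.78
eef_pos: [595.8, -154.2, 192.7]
ee_rot: [0.999, 0.037, 0.001, 0.0]
ft_force: [1.0, 0.2, -0.3]
gripper_width: 85.3
grasp_force: 0.0
```

```bash
python3 b.py; python3 c.py tan 6; python3 d.py 655 21 40 1.8;  python3 - <<'E'
import cv2
a=cv2.imread("pics/top6.png")[90:290,190:440]
cv2.imwrite("pics/t6.png",cv2.resize(a,(750,600),interpolation=cv2.INTER_CUBIC))
E
```

```text
top
tan top [655.7  18.7] [135.2  48.8] 1.9053159952163696 label 227 [692.6  20.9] [45.9 28.1] 1.6994409561157227
pink top [500.7 -76.4] [ 44.7 124.9] 65.46382904052734 label 83 [ 525.3 -102.1] [21.3 46.1] 82.5606918334961
grey top [504.2  21.6] [136.4  50.2] 4.542549133300781 label 247 [539.9  24.2] [48.5 30. ] 1.8935450315475464
top tan 0.72 [655.8   19.69 135.38  46.91   1.89] [(array([689.82,  15.21]), 0.66)]
top pink 0.66 [499.35 -95.64  32.86 117.71  83.31] [(array([ 522.24, -103.52]), 0.59)]
top grey 0.73 [297.06 199.36 101.98  46.8   73.95] [(array([539.15,  22.58]), 0.77)]
side tan 0.74 [653.53  22.06 131.05  47.19   3.67] [(array([699.52,  29.55]), 0.92)]
side pink 0.86 [ 490.24 -100.38   47.9   135.85   83.58] [(array([512.19, -97.78]), 0.9)]
side grey 0.86 [504.7   23.54 135.97  50.68   4.64] [(array([541.24,  20.75]), 0.64)]
tcp [ 596.21 -155.5   191.22] window [ 696.92 -147.89  177.22] beam [ 0.71  0.05 -0.71] hit [ 833.74 -137.56   40.  ] range 194.04832544259702 grip 85.58981585238763 26.7333
world [ -4.92 168.69 -57.22] tool units [ 0.2  -4.21  1.43]
tcp [ 596.206 -1
[... 300 characters left out ...]
v2.undistortPoints(np.stack([u,v],1).astype(float)[:,None],K(p),np.array(p["dist_coeffs"],float))[:,0]
      ~~~~~~~~~~~~~~~~~~~^^^^^^^^^^^^^^^^^^^^^^^^^^^^^^^^^^^^^^^^^^^^^^^^^^^^^^^^^^^^^^^^^^^^^^^^^^^^^^^
cv2.error: OpenCV(4.12.0) /io/opencv/modules/calib3d/src/undistort.dispatch.cpp:347: error: (-215:Assertion failed) CV_IS_MAT(_src) && CV_IS_MAT(_dst) && (_src->rows == 1 || _src->cols == 1) && (_dst->rows == 1 || _dst->cols == 1) && _src->cols + _src->rows - 1 == _dst->rows + _dst->cols - 1 && (CV_MAT_TYPE(_src->type) == CV_32FC2 || CV_MAT_TYPE(_src->type) == CV_64FC2) && (CV_MAT_TYPE(_dst->type) == CV_32FC2 || CV_MAT_TYPE(_dst->type) == CV_64FC2) in function 'cvUndistortPointsInternal'
```

View pics/t6.png

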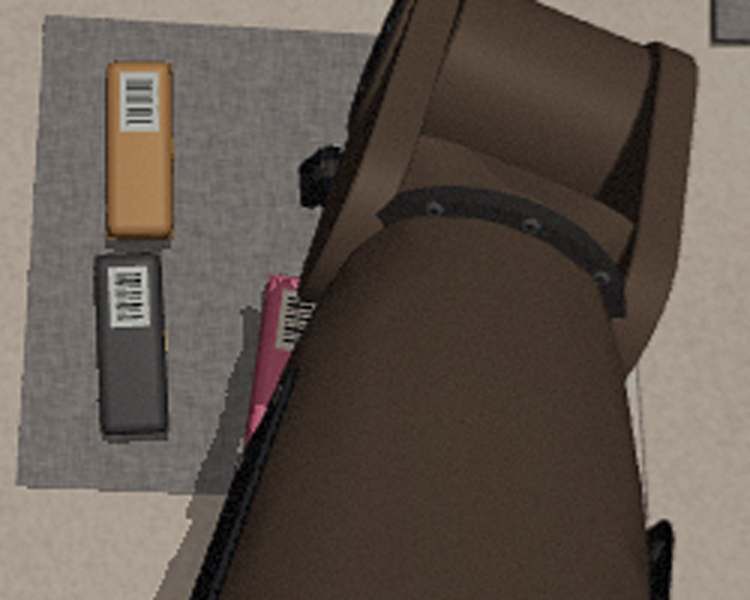

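>>> carry_out --pt "0.36 -0.86 0 0 0 0 1" --pt "0.36 -0.86 0 0 0 0 1" --pt "0.36 -0.86 0 0 0 0 1" --pt "0.36 -0.86 0 0 0 0 1" --pt "0.37 -0.84 0 0 0 0.63 1"

```text
time: 27.15
eef_pos: [655.8, 22.5, 191.3]
ee_rot: [1.0, 0.016, 0.0, 0.0]
ft_force: [-0.5, -0.7, 0.2]
gripper_width: 85.2
grasp_force: 0.0
```

>>> carry_out --pt "0 0 0.5 0 0 0 1" --pt "0 0 0.9 0 0 0 1" --pt "0 0 0.9 0 0 0 1" --pt "0 0 0.5 0 0 0 1" --pt "0 0 0 0 0 0 1"

```text
time: 27.57
eef_pos: [653.4, 21.0, 74.7]
ee_rot: [1.0, 0.016, -0.004, -0.0]
ft_force: [-0.6, -0.3, -0.6]
gripper_width: 85.4
grasp_force: 0.0
```

```bash
python3 d.py 655.6 20.5 3 1.8
python3 - <<'E'
from h import *
p=robot.snapshot("side")
for n in("tan","grey"):
  o=robot.outline_of("case_"+n,p)[0];Q=cloud(p,o["region"]);t=Q[(Q[:,2]>36)&(Q[:,2]<44)];print(n,o["score"],cv2.minAreaRect(t[:,:2].astype(np.float32)))
E
```

```text
tcp [653.411  20.977  74.718] yaw 1.8195244689923713 q6 1.4702968720280123 t 27.5667
units [0.067 0.015 1.793] turn/4deg [-0.009  0.101  0.005]
tan 0.56 ((647.6085815429688, 21.026369094848633), (149.1765899658203, 46.2736930847168), 2.1386518478393555)
grey 0.56 ((504.56884765625, 23.401416778564453), (136.18797302246094, 50.770851135253906), 5.274329662322998)
```

>>> carry_out --pt "0 0 0.7 0 0 0 1" --pt "0 0 0.5 0 0 0 1" --pt "0 0 0.3 0 0 0 1" --pt "0 0 0.2 0 0 0 1" --pt "0 0 0.1 0 0 0 1"

```text
time: 28.13
eef_pos: [655.9, 20.6, 7.5]
ee_rot: [1.0, 0.016, 0.0, 0.0]
ft_force: [0.5, 0.1, 0.4]
gripper_width: 85.3
grasp_force: 0.0
```

>>> carry_out --pt "0 0 0 0 0 0 1" --pt "0 0 0 0 0 0 1" --pt "0 0 0 0 0 0 1"

```text
time: 28.38
eef_pos: [656.1, 20.7, 8.3]
ee_rot: [1.0, 0.016, 0.001, 0.0]
ft_force: [-0.2, 0.4, 0.2]
gripper_width: 85.2
grasp_force: 0.0
```

>>> carry_out --pt "0 0 0.12 0 0 0 0.8" --pt "0 0 0 0 0 0 0.7" --pt "0 0 0 0 0 0 0.4" --pt "0 0 0 0 0 0 0.4" --pt "0 0 0 0 0 0 0.4"

```text
time: 28.8
eef_pos: [655.6, 20.7, 2.6]
ee_rot: [1.0, 0.016, 0.0, 0.0]
ft_force: [0.1, 0.4, 2.3]
gripper_width: 51.4
grasp_force: 63.5
```

>>> carry_out --pt "0 0 0 0 0 0 0.4" --pt "0 0 0 0 0 0 0.4" --pt "0 0 -0.2 0 0 0 0.4" --pt "0 0 -0.5 0 0 0 0.4" --pt "0 0 -0.8 0 0 0 0.4"

```text
time: 29.22
eef_pos: [653.9, 20.8, 60.6]
ee_rot: [1.0, 0.016, -0.003, -0.0]
ft_force: [0.4, -0.7, -0.7]
gripper_width: 51.5
grasp_force: 62.9
```

```bash
python3 d.py 486 251 160 -3.3
```

```text
tcp [653.877  20.779  60.618] yaw 1.8000720933683774 q6 1.4703381093326697 t 29.2167
units [-4.028 -5.886 -2.459] turn/4deg [-0.003  0.079  1.275]
```

>>> carry_out --pt "0 0 -0.8 0 0 0 0.4" --pt "0 0 -0.8 0 0 0 0.4" --pt "-0.2 -0.5 -0.2 0 0 0 0.4" --pt "-0.33 -0.9 0 0 0 0 0.4" --pt "-0.33 -0.9 0 0 0 0 0.4"

```text
time: 29.63
eef_pos: [618.0, 111.7, 135.7]
ee_rot: [1.0, 0.015, 0.001, -0.0]
ft_force: [0.3, 1.5, -1.8]
gripper_width: 51.0
grasp_force: 63.2
```

>>> carry_out --pt "-0.33 -0.9 0 0 0 0 0.4" --pt "-0.33 -0.9 0 0 0 0 0.4" --pt "-0.33 -0.9 0 0 0 0 0.4" --pt "-0.33 -0.9 0 0 0 0 0.4" --pt "-0.33 -0.9 0 0 0 0 0.4"

```text
time: 30.05
eef_pos: [545.4, 291.0, 134.8]
ee_rot: [1.0, 0.016, -0.0, 0.0]
ft_force: [1.0, 0.2, -1.2]
gripper_width: 51.3
grasp_force: 63.2
```

>>> carry_out --pt "-0.33 -0.9 0 0 0 0 0.4" --pt "-0.33 -0.9 0 0 0 0 0.4" --pt "-0.33 -0.9 0 0 0 0 0.4" --pt "-0.14 -0.58 0 0 0 0.65 0.4" --pt "0 0 0 0 0 0.62 0.4"

```text
time: 30.47
eef_pos: [495.1, 423.3, 134.6]
ee_rot: [1.0, -0.028, 0.0, -0.0]
ft_force: [-0.5, -0.1, -1.5]
gripper_width: 51.3
grasp_force: 63.1
```

>>> carry_out --pt "0 0 0 0 0 0 0.4" --pt "0 0 0 0 0 0 0.4" --pt "0 0 0 0 0 0 0.4"

```text
time: 30.72
eef_pos: [497.5, 418.4, 134.5]
ee_rot: [1.0, -0.028, -0.0, 0.0]
ft_force: [-0.1, 0.5, -1.3]
gripper_width: 51.6
grasp_force: 63.1
```

```bash
python3 d.py 497.3 419 9.5 -3.3
python3 - <<'E'
from h import *
for c in("top","side"):
    p=robot.snapshot(c);cv2.imwrite(f"pics/{c}7.png",p["pixels"])
E
```

```text
tcp [497.508 418.377 134.494] yaw -3.2436339030451378 q6 2.2252385597313094 t 30.7167
units [-0.006 -0.016  3.125] turn/4deg [0.005 0.002 0.014]
```

View pics/top7.png

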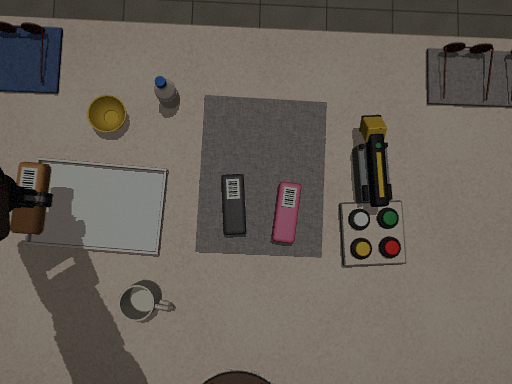

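>>> carry_out --pt "0 0 0.5 0 0 0 0.4" --pt "0 0 0.8 0 0 0 0.4" --pt "0 0 0.7 0 0 0 0.4" --pt "0 0 0.5 0 0 0 0.4" --pt "0 0 0.3 0 0 0 0.4"

```text
time: 31.23
eef_pos: [497.0, 417.9, 20.0]
ee_rot: [1.0, -0.029, -0.001, 0.001]
ft_force: [-0.2, -0.6, -1.6]
gripper_width: 51.5
grasp_force: 63.1
```

>>> carry_out --pt "0 0 0.15 0 0 0 0.4" --pt "0 0 0.05 0 0 0 0.4" --pt "0 0 0 0 0 0 0.4" --pt "0 0 0 0 0 0 0.4"

```text
time: 31.57
eef_pos: [497.9, 419.4, 15.6]
ee_rot: [1.0, -0.029, 0.001, -0.0]
ft_force: [-0.1, -0.5, -0.7]
gripper_width: 51.5
grasp_force: 63.1
```

```bash
python3 d.py 497.3 419 9 -3.3
```

```text
tcp [497.873 419.38   15.568] yaw -3.2803057786781458 q6 2.2268221673413757 t 31.5667
units [-0.014  0.01   0.164] turn/4deg [-0.014 -0.02   0.005]
```

>>> carry_out --pt "0 0 0.06 0 0 0 0.4" --pt "0 0 0.04 0 0 0 0.4" --pt "0 0 0.03 0 0 0 0.4" --pt "0 0 0.02 0 0 0 0.4" --pt "0 0 0 0 0 0 0.4"

```text
time: 31.98
eef_pos: [497.3, 419.2, 8.6]
ee_rot: [1.0, -0.029, 0.0, -0.0]
ft_force: [-0.1, 0.2, 1.9]
gripper_width: 51.2
grasp_force: 63.2
```

>>> carry_out --pt "0 0 0.02 0 0 0 0.4" --pt "0 0 0 0 0 0 0.4" --pt "0 0 0 0 0 0 0.4"

```text
time: 32.23
eef_pos: [497.3, 419.2, 8.6]
ee_rot: [1.0, -0.029, 0.0, -0.0]
ft_force: [-3.2, -1.4, 9.6]
gripper_width: 51.3
grasp_force: 64.3
```

>>> carry_out --pt "0 0 -0.02 0 0 0 0.62" --pt "0 0 0 0 0 0 0.68" --pt "0 0 0 0 0 0 0.75" --pt "0 0 0 0 0 0 0.78" --pt "0 0 0 0 0 0 0.78"

```text
time: 32.65
eef_pos: [497.3, 419.1, 8.2]
ee_rot: [1.0, -0.029, -0.0, 0.0]
ft_force: [-0.3, 0.4, -0.2]
gripper_width: 66.6
grasp_force: 0.0
```

>>> carry_out --pt "0 0 -0.2 0 0 0 0.78" --pt "0 0 -0.7 0 0 0 0.8" --pt "0 0 -0.9 0 0 0 1" --pt "0 0 -0.9 0 0 0 1" --pt "0 0 -0.5 0 0 0 1"

```text
time: 33.07
eef_pos: [498.0, 419.7, 140.9]
ee_rot: [1.0, -0.029, 0.002, -0.001]
ft_force: [0.1, -0.3, 0.3]
gripper_width: 85.6
grasp_force: 0.0
```

```bash
cat > e.py <<'E'
from h import *
np.set_printoptions(precision=1,suppress=True)
for c in("top","side"):
    p=robot.snapshot(c)
    for n in ("tan","pink","grey"):
        for o in robot.outline_of("case_"+n,p)[:1]:
            Q=cloud(p,o["region"]);zt=np.median(Q[Q[:,2]>30,2]) if (Q[:,2]>30).any() else 0
            t=Q[abs(Q[:,2]-zt)<4]
            if len(t)>9:
                r=cv2.minAreaRect(t[:,:2].astype(np.float32));print(c,n,round(o["score"],2),"ztop",round(zt,1),np.array(r[0]+r[1]),"yaw",(r[2] if r[1][0]>r[1][1] else r[2]-90))
E
python3 e.py; python3 d.py 504.6 22.4 130 4.4
```

```text
top tan 0.61 ztop 45.3 [499.6 417.9  50.9 136. ] yaw -4.499366760253906
top pink 0.71 ztop 39.5 [ 489.8 -101.9   50.4  136.2] yaw -6.919410705566406
top grey 0.56 ztop 39.5 [504.7  21.6 135.6  49.6] yaw 4.7726640701293945
side tan 0.4 ztop 44.4 [496.7 421.3  47.8 134.4] yaw -2.6354293823242188
side pink 0.64 ztop 38.2 [ 487.6 -100.2   52.9  133.7] yaw -7.8731536865234375
side grey 0.6 ztop 38.4 [505.1  22.1 136.7  52.2] yaw 5.4520769119262695
tcp [496.893 418.818 135.062] yaw -3.2788459295381154 q6 2.226870636359282 t 33.4667
units [0.759 9.883 0.139] turn/4deg [ 0.019  0.026 -1.92 ]
```

>>> carry_out --pt "0.04 0.5 0 0 0 0 1" --pt "0.07 0.9 0 0 0 0 1" --pt "0.07 0.9 0 0 0 0 1" --pt "0.07 0.9 0 0 0 0 1" --pt "0.07 0.9 0 0 0 0 1"

```text
time: 33.88
eef_pos: [500.1, 253.1, 135.5]
ee_rot: [1.0, -0.028, -0.001, 0.0]
ft_force: [1.0, 0.4, 0.3]
gripper_width: 85.7
grasp_force: 0.0
```

>>> carry_out --pt "0.07 0.9 0 0 0 0 1" --pt "0.07 0.9 0 0 0 0 1" --pt "0.07 0.9 0 0 0 0 1" --pt "0.07 0.9 0 0 0 0 1" --pt "0.07 0.9 0 0 0 0 1"

```text
time: 34.3
eef_pos: [503.9, 72.5, 135.7]
ee_rot: [1.0, -0.029, -0.001, 0.0]
ft_force: [0.3, -0.8, 0.7]
gripper_width: 85.4
grasp_force: 0.0
```

>>> carry_out --pt "0.07 0.9 0 0 0 0 1" --pt "0.02 0.38 0 0 0 -0.95 1" --pt "0 0 0 0 0 -0.97 1" --pt "0 0 0 0 0 0 1" --pt "0 0 0 0 0 0 1"

```text
time: 34.72
eef_pos: [504.9, 22.8, 135.9]
ee_rot: [0.999, 0.037, -0.001, -0.0]
ft_force: [-0.2, -0.8, -0.2]
gripper_width: 85.8
grasp_force: 0.0
```

```bash
python3 e.py; python3 d.py 504.7 22.3 3 4.5
```

```text
top tan 0.84 ztop 45.4 [499.9 418.1  52.3 136.9] yaw -3.7773208618164062
top pink 0.84 ztop 39.4 [ 489.3 -101.7   49.8  136.6] yaw -6.66455078125
top grey 0.25 ztop 42.3 [ 477.6 -272.6   33.    31. ] yaw 34.075313568115234
side tan 0.68 ztop 44.4 [498.3 420.1  50.  137.5] yaw -3.093017578125
side pink 0.91 ztop 38.2 [ 489.  -100.9   53.1  137.9] yaw -7.82244873046875
side grey 0.87 ztop 38.3 [503.9  23.  137.2  51.4] yaw 3.127746343612671
tcp [505.027  23.171 136.425] yaw 4.414897849295464 q6 1.4089752740136376 t 35.1167
units [-0.01   0.021  3.336] turn/4deg [ 0.001 -0.    -0.021]
```

>>> carry_out --pt "0 0.02 0.7 0 0 0 1" --pt "0 0 0.8 0 0 0 1" --pt "0 0 0.8 0 0 0 1" --pt "0 0 0.5 0 0 0 1" --pt "0 0 0.25 0 0 0 1"

```text
time: 35.53
eef_pos: [504.2, 22.2, 12.1]
ee_rot: [0.999, 0.038, -0.002, -0.0]
ft_force: [-0.9, 0.3, -0.8]
gripper_width: 85.7
grasp_force: 0.0
```

>>> carry_out --pt "0 0 0.1 0 0 0 1" --pt "0 0 0.05 0 0 0 1" --pt "0 0 0 0 0 0 1" --pt "0 0 0 0 0 0 1"

```text
time: 35.87
eef_pos: [505.6, 22.0, 9.4]
ee_rot: [0.999, 0.038, 0.001, 0.0]
ft_force: [0.0, 0.7, -0.3]
gripper_width: 85.4
grasp_force: 0.0
```

>>> carry_out --pt "0 0 0.1 0 0 0 0.9" --pt "0 0 0.05 0 0 0 0.8" --pt "0 0 0 0 0 0 0.7" --pt "0 0 0 0 0 0 0.4" --pt "0 0 0 0 0 0 0.4"

```text
time: 36.28
eef_pos: [505.2, 22.0, 2.8]
ee_rot: [0.999, 0.038, 0.0, 0.0]
ft_force: [-0.7, 0.2, 3.4]
gripper_width: 51.4
grasp_force: 63.1
```

>>> carry_out --pt "0 0 0 0 0 0 0.4" --pt "0 0 0 0 0 0 0.4" --pt "0 0 0 0 0 0 0.4" --pt "0 0 -0.2 0 0 0 0.4" --pt "0 0 -0.6 0 0 0 0.4"

```text
time: 36.7
eef_pos: [503.8, 22.1, 32.9]
ee_rot: [0.999, 0.038, -0.002, -0.0]
ft_force: [-0.2, 0.2, -1.1]
gripper_width: 51.3
grasp_force: 63.1
```

>>> carry_out --pt "0 0 -0.9 0 0 0 0.4" --pt "0 0 -0.9 0 0 0 0.4" --pt "0 0 -0.6 0 0 0 0.4" --pt "0 0 0 0 0 0 0.4" --pt "0 0 0 0 0 0 0.4"

```text
time: 37.12
eef_pos: [505.3, 22.0, 131.7]
ee_rot: [0.999, 0.038, 0.001, 0.0]
ft_force: [1.6, -0.4, -2.5]
gripper_width: 51.6
grasp_force: 63.4
```

```bash
python3 d.py 492.5 335.5 9.5 -3.3
```

```text
tcp [505.339  22.02  131.703] yaw 4.407812972313783 q6 1.406953846900166 t 37.1167
units [ 0.274 -7.84   3.051] turn/4deg [ 0.005 -0.039  1.927]
```

>>> carry_out --pt "0.02 -0.5 0 0 0 0 0.4" --pt "0.03 -0.9 0 0 0 0 0.4" --pt "0.03 -0.9 0 0 0 0 0.4" --pt "0.03 -0.9 0 0 0 0 0.4" --pt "0.03 -0.9 0 0 0 0 0.4"

```text
time: 37.53
eef_pos: [497.1, 187.3, 128.9]
ee_rot: [0.999, 0.038, -0.001, 0.0]
ft_force: [1.3, 0.0, -1.6]
gripper_width: 51.2
grasp_force: 63.3
```

>>> carry_out --pt "0.03 -0.9 0 0 0 0 0.4" --pt "0.03 -0.9 0 0 0 0 0.4" --pt "0.03 -0.9 0 0 0 0 0.4" --pt "0.03 -0.74 0 0 0 0 0.4" --pt "0.01 -0.3 0 0 0 0.93 0.4"

```text
time: 37.95
eef_pos: [490.6, 338.7, 128.5]
ee_rot: [1.0, 0.008, -0.001, 0.0]
ft_force: [-0.6, -0.9, -1.8]
gripper_width: 51.7
grasp_force: 63.3
```

>>> carry_out --pt "0 0 0 0 0 1 0.4" --pt "0 0 0 0 0 0 0.4" --pt "0 0 0 0 0 0 0.4" --pt "0 0 0 0 0 0 0.4"

```text
time: 38.28
eef_pos: [491.6, 334.9, 129.5]
ee_rot: [1.0, -0.028, -0.001, 0.0]
ft_force: [0.3, -0.0, -1.6]
gripper_width: 51.3
grasp_force: 63.3
```

```bash
python3 e.py; python3 d.py 492.5 335.5 9.5 -3.3
```

```text
top pink 0.6 ztop 39.4 [ 489.9 -101.9   49.6  135.9] yaw -6.747283935546875
top grey 0.62 ztop 165.8 [492.5 324.4 139.   47.6] yaw 7.370894432067871
side tan 0.83 ztop 44.5 [498.3 420.   49.  136.9] yaw -3.2162857055664062
side pink 0.77 ztop 38.2 [ 486.7 -100.7   51.2  133.9] yaw -7.1325531005859375
side grey 0.8 ztop 164.7 [466.1 337.9  50.1  90.4] yaw -3.0432052612304688
tcp [491.869 335.354 130.473] yaw -3.3154165933600077 q6 2.116301092347187 t 38.6833
units [ 0.015 -0.005  3.024] turn/4deg [ 0.001 -0.002 -0.004]
```

>>> carry_out --pt "0.01 0 0.5 0 0 0 0.4" --pt "0 0 0.8 0 0 0 0.4" --pt "0 0 0.7 0 0 0 0.4" --pt "0 0 0.5 0 0 0 0.4" --pt "0 0 0.25 0 0 0 0.4"

```text
time: 39.1
eef_pos: [491.3, 335.0, 18.0]
ee_rot: [1.0, -0.029, -0.001, 0.001]
ft_force: [-0.8, 0.5, -1.2]
gripper_width: 51.2
grasp_force: 63.4
```

>>> carry_out --pt "0 0 0.12 0 0 0 0.4" --pt "0 0 0.05 0 0 0 0.4" --pt "0 0 0 0 0 0 0.4" --pt "0 0 0 0 0 0 0.4"

```text
time: 39.43
eef_pos: [492.7, 335.8, 14.7]
ee_rot: [1.0, -0.029, 0.001, -0.0]
ft_force: [-0.2, 1.2, -1.3]
gripper_width: 51.5
grasp_force: 63.4
```

>>> carry_out --pt "0 0 0.03 0 0 0 0.4" --pt "0 0 0.02 0 0 0 0.4" --pt "0 0 0.02 0 0 0 0.4" --pt "0 0 0 0 0 0 0.4" --pt "0 0 0 0 0 0 0.4"

```text
time: 39.85
eef_pos: [492.2, 335.5, 10.9]
ee_rot: [1.0, -0.029, 0.0, 0.0]
ft_force: [-0.2, 0.6, -1.7]
gripper_width: 51.3
grasp_force: 63.4
```

>>> carry_out --pt "0 0 0.03 0 0 0 0.4" --pt "0 0 0.02 0 0 0 0.4" --pt "0 0 0.015 0 0 0 0.4" --pt "0 0 0 0 0 0 0.4" --pt "0 0 0 0 0 0 0.4"

```text
time: 40.27
eef_pos: [492.2, 335.5, 8.8]
ee_rot: [1.0, -0.029, 0.0, -0.0]
ft_force: [-1.8, -1.1, 6.5]
gripper_width: 51.3
grasp_force: 64.3
```

>>> carry_out --pt "0 0 0 0 0 0 0.62" --pt "0 0 0 0 0 0 0.68" --pt "0 0 0 0 0 0 0.73" --pt "0 0 0 0 0 0 0.75" --pt "0 0 0 0 0 0 0.75"

```text
time: 40.68
eef_pos: [492.2, 335.5, 8.1]
ee_rot: [1.0, -0.029, 0.0, 0.0]
ft_force: [0.1, -0.7, 0.7]
gripper_width: 64.1
grasp_force: 0.0
```

>>> carry_out --pt "0 0 -0.2 0 0 0 0.75" --pt "0 0 -0.7 0 0 0 0.75" --pt "0 0 -0.9 0 0 0 1" --pt "0 0 -0.9 0 0 0 1" --pt "0 0 -0.5 0 0 0 1"

```text
time: 41.1
eef_pos: [492.9, 335.9, 140.4]
ee_rot: [1.0, -0.029, 0.002, -0.001]
ft_force: [-0.4, 0.4, -0.5]
gripper_width: 85.4
grasp_force: 0.0
```

>>> carry_out --pt "0 0 0 0 0 0 1" --pt "0 0 0 0 0 0 1"

```text
time: 41.27
eef_pos: [492.5, 335.6, 137.7]
ee_rot: [1.0, -0.029, 0.001, -0.001]
ft_force: [0.4, 0.5, -1.0]
gripper_width: 85.2
grasp_force: 0.0
```

```bash
python3 e.py; python3 d.py 489.6 -101.3 3 -7
```

```text
top tan 0.78 ztop 43.1 [504.  395.  134.1  30.2] yaw 10.156370162963867
top pink 0.73 ztop 38.3 [706.6 320.5  86.2  86.8] yaw -87.92306661605835
top grey 0.56 ztop 45.3 [492.4 334.   49.6 136.4] yaw -3.7060699462890625
side tan 0.63 ztop 44.4 [497.7 420.8  49.3 135.4] yaw -2.5692672729492188
side pink 0.87 ztop 38.2 [ 489.4 -101.    51.2  137.7] yaw -6.549003601074219
side grey 0.95 ztop 44.1 [490.8 336.3  49.1 136.6] yaw -3.0933837890625
tcp [492.031 335.4   135.443] yaw -3.3181129402747227 q6 2.116264076839226 t 41.6667
units [ 0.575 10.9    3.319] turn/4deg [0.011 0.015 0.92 ]
```

>>> carry_out --pt "0.03 0.5 0 0 0 0 1" --pt "0.05 0.9 0 0 0 0 1" --pt "0.05 0.9 0 0 0 0 1" --pt "0.05 0.9 0 0 0 0 1" --pt "0.05 0.9 0 0 0 0 1"

```text
time: 42.08
eef_pos: [491.5, 169.8, 135.9]
ee_rot: [1.0, -0.029, -0.0, 0.0]
ft_force: [1.0, 0.8, -1.4]
gripper_width: 85.2
grasp_force: 0.0
```

>>> carry_out --pt "0.05 0.9 0 0 0 0 1" --pt "0.05 0.9 0 0 0 0 1" --pt "0.05 0.9 0 0 0 0 1" --pt "0.05 0.9 0 0 0 0 1" --pt "0.05 0.9 0 0 0 0 1"

```text
time: 42.5
eef_pos: [491.2, -10.7, 136.1]
ee_rot: [1.0, -0.029, -0.0, 0.0]
ft_force: [0.5, -0.2, -0.2]
gripper_width: 85.5
grasp_force: 0.0
```

>>> carry_out --pt "0.05 0.9 0 0 0 0 1" --pt "0.05 0.9 0 0 0 0 1" --pt "0 0.5 0 0 0 0.92 1" --pt "0 0 0 0 0 0 1" --pt "0 0 0 0 0 0 1"

```text
time: 42.92
eef_pos: [489.9, -102.0, 135.9]
ee_rot: [0.998, -0.062, -0.0, -0.0]
ft_force: [0.0, -0.1, -0.3]
gripper_width: 85.2
grasp_force: 0.0
```

```bash
python3 e.py; python3 d.py 489.6 -101.3 3 -7
```

```text
top tan 0.61 ztop 45.3 [500.6 417.6  51.2 137.5] yaw -4.4194793701171875
top grey 0.92 ztop 45.4 [492.5 333.8  50.2 136.3] yaw -3.2754669189453125
side tan 0.68 ztop 44.4 [497.9 420.4  48.6 137.2] yaw -3.1043472290039062
side pink 0.57 ztop 38.2 [ 488.1 -100.4   50.3  133.1] yaw -6.060981750488281
side grey 0.57 ztop 44.1 [489.  336.7  50.4 134.2] yaw -2.8398284912109375
tcp [ 490.223 -100.436  136.284] yaw -6.919866723527056 q6 1.3575106717260141 t 43.3167
units [-0.013  0.023  3.332] turn/4deg [ 0.001 -0.001  0.02 ]
```

>>> carry_out --pt "0 0.02 0.7 0 0 0 1" --pt "0 0 0.8 0 0 0 1" --pt "0 0 0.8 0 0 0 1" --pt "0 0 0.5 0 0 0 1" --pt "0 0 0.25 0 0 0 1"

```text
time: 43.73
eef_pos: [489.2, -101.3, 11.9]
ee_rot: [0.998, -0.061, -0.001, -0.0]
ft_force: [-0.2, 0.6, 0.3]
gripper_width: 85.2
grasp_force: 0.0
```

>>> carry_out --pt "0 0 0.1 0 0 0 1" --pt "0 0 0.05 0 0 0 1" --pt "0 0 0 0 0 0 1" --pt "0 0 0.1 0 0 0 1" --pt "0 0 0.05 0 0 0 0.9"

```text
time: 44.15
eef_pos: [490.6, -102.1, 2.9]
ee_rot: [0.998, -0.061, 0.001, 0.0]
ft_force: [0.6, 1.0, 0.1]
gripper_width: 77.2
grasp_force: 0.0
```

>>> carry_out --pt "0 0 0 0 0 0 0.8" --pt "0 0 0 0 0 0 0.7" --pt "0 0 0 0 0 0 0.4" --pt "0 0 0 0 0 0 0.4" --pt "0 0 0 0 0 0 0.4"

```text
time: 44.57
eef_pos: [490.2, -102.0, 2.7]
ee_rot: [0.998, -0.061, 0.0, 0.0]
ft_force: [0.1, -0.4, 5.1]
gripper_width: 51.6
grasp_force: 63.1
```

>>> carry_out --pt "0 0 0 0 0 0 0.4" --pt "0 0 0 0 0 0 0.4" --pt "0 0 -0.2 0 0 0 0.4" --pt "0 0 -0.6 0 0 0 0.4" --pt "0 0 -0.9 0 0 0 0.4"

```text
time: 44.98
eef_pos: [488.8, -101.5, 69.5]
ee_rot: [0.998, -0.061, -0.002, -0.001]
ft_force: [-0.0, -0.6, -1.1]
gripper_width: 51.3
grasp_force: 63.0
```

>>> carry_out --pt "0 0 -0.9 0 0 0 0.4" --pt "0 0 -0.6 0 0 0 0.4" --pt "0 0 0 0 0 0 0.4" --pt "0 0 0 0 0 0 0.4"

```text
time: 45.32
eef_pos: [490.3, -102.0, 131.7]
ee_rot: [0.998, -0.061, 0.001, 0.0]
ft_force: [-0.5, -0.1, -1.9]
gripper_width: 51.3
grasp_force: 63.1
```

```bash
python3 d.py 487 251.5 9.5 -3.3
```

```text
tcp [ 490.288 -101.954  131.679] yaw -6.992885370829098 q6 1.355958685558249 t 45.3167
units [-1.166 -8.763  3.045] turn/4deg [ 0.012 -0.042 -0.923]
```

>>> carry_out --pt "-0.07 -0.5 0 0 0 0 0.4" --pt "-0.12 -0.9 0 0 0 0 0.4" --pt "-0.12 -0.9 0 0 0 0 0.4" --pt "-0.12 -0.9 0 0 0 0 0.4" --pt "-0.12 -0.9 0 0 0 0 0.4"

```text
time: 45.73
eef_pos: [487.2, 65.0, 128.9]
ee_rot: [0.998, -0.061, -0.001, 0.0]
ft_force: [1.2, 0.2, -1.9]
gripper_width: 51.3
grasp_force: 63.1
```

>>> carry_out --pt "-0.12 -0.9 0 0 0 0 0.4" --pt "-0.12 -0.9 0 0 0 0 0.4" --pt "-0.12 -0.9 0 0 0 0 0.4" --pt "-0.12 -0.9 0 0 0 0 0.4" --pt "-0.12 -0.7 0 0 0 0 0.4"

```text
time: 46.15
eef_pos: [484.4, 239.5, 128.7]
ee_rot: [0.998, -0.061, -0.001, 0.0]
ft_force: [0.8, -1.6, -1.7]
gripper_width: 51.4
grasp_force: 63.1
```

>>> carry_out --pt "-0.02 -0.36 0 0 0 -0.92 0.4" --pt "0 0 0 0 0 0 0.4" --pt "0 0 0 0 0 0 0.4" --pt "0 0 0 0 0 0 0.4" --pt "0 0 0 0 0 0 0.4"

```text
time: 46.57
eef_pos: [486.1, 250.5, 129.7]
ee_rot: [1.0, -0.03, -0.001, 0.0]
ft_force: [-0.1, 0.1, -2.1]
gripper_width: 51.3
grasp_force: 63.1
```

```bash
python3 d.py 487 251.5 9.5 -3.3
```

```text
tcp [486.097 250.53  129.674] yaw -3.4300263907083552 q6 1.9860068543707143 t 46.5667
units [ 0.024 -0.028  3.004] turn/4deg [ 0.01   0.016 -0.033]
```

>>> carry_out --pt "0.01 -0.01 0.5 0 0 0 0.4" --pt "0 0 0.8 0 0 0 0.4" --pt "0 0 0.7 0 0 0 0.4" --pt "0 0 0.5 0 0 0 0.4" --pt "0 0 0.25 0 0 0 0.4"

```text
time: 46.98
eef_pos: [485.9, 250.6, 17.9]
ee_rot: [1.0, -0.03, -0.002, 0.001]
ft_force: [0.5, -1.0, -1.0]
gripper_width: 51.5
grasp_force: 63.1
```

>>> carry_out --pt "0 0 0.12 0 0 0 0.4" --pt "0 0 0.05 0 0 0 0.4" --pt "0 0 0 0 0 0 0.4" --pt "0 0 0 0 0 0 0.4"

```text
time: 47.32
eef_pos: [487.2, 252.0, 14.4]
ee_rot: [1.0, -0.029, 0.001, -0.0]
ft_force: [0.5, -0.3, -2.6]
gripper_width: 51.2
grasp_force: 63.1
```

>>> carry_out --pt "0 0 0.03 0 0 0 0.4" --pt "0 0 0.02 0 0 0 0.4" --pt "0 0 0.02 0 0 0 0.4" --pt "0 0 0 0 0 0 0.4" --pt "0 0 0 0 0 0 0.4"

```text
time: 47.73
eef_pos: [486.7, 252.0, 10.7]
ee_rot: [1.0, -0.029, 0.0, 0.0]
ft_force: [0.4, -0.7, -1.9]
gripper_width: 51.8
grasp_force: 63.1
```

Place, release, lift, and look.

>>> carry_out --pt "0 0 0.03 0 0 0 0.4" --pt "0 0 0.02 0 0 0 0.4" --pt "0 0 0.01 0 0 0 0.4" --pt "0 0 0 0 0 0 0.4" --pt "0 0 0 0 0 0 0.4"

```text
time: 48.15
eef_pos: [486.7, 252.0, 8.8]
ee_rot: [1.0, -0.029, 0.0, -0.0]
ft_force: [-2.7, -1.3, 7.4]
gripper_width: 51.3
grasp_force: 64.3
```

>>> carry_out --pt "0 0 0 0 0 0 0.62" --pt "0 0 0 0 0 0 0.68" --pt "0 0 0 0 0 0 0.73" --pt "0 0 0 0 0 0 0.75" --pt "0 0 0 0 0 0 0.75"

```text
time: 48.57
eef_pos: [486.7, 251.9, 8.1]
ee_rot: [1.0, -0.029, -0.0, 0.0]
ft_force: [0.6, -0.3, -0.4]
gripper_width: 64.0
grasp_force: 0.0
```

>>> carry_out --pt "0 0 -0.2 0 0 0 0.75" --pt "0 0 -0.7 0 0 0 0.75" --pt "0 0 -0.9 0 0 0 0.5" --pt "0 0 -0.9 0 0 0 0" --pt "0 0 -0.9 0 0 0 0"

```text
time: 48.98
eef_pos: [486.3, 251.8, 154.3]
ee_rot: [1.0, -0.029, -0.0, 0.0]
ft_force: [0.8, 0.9, 0.2]
gripper_width: 28.6
grasp_force: 0.0
```

>>> carry_out --pt "0.2 0.9 -0.3 0 0 0 0" --pt "0.2 0.9 0 0 0 0 0" --pt "0.2 0.9 0 0 0 0 0" --pt "0.2 0.9 0 0 0 0 0" --pt "0.2 0.9 0 0 0 0 0"

```text
time: 49.4
eef_pos: [516.1, 68.4, 165.0]
ee_rot: [1.0, -0.029, 0.0, 0.0]
ft_force: [1.4, 0.5, -1.2]
gripper_width: 0.2
grasp_force: 0.0
```

```bash
python3 e.py; python3 b.py 2>/dev/null; python3 d.py 482.5 -340 45 -3.3;python3 - <<'E'
from h import *
cv2.imwrite("pics/top8.png",robot.snapshot("top")["pixels"])
cv2.imwrite("pics/side8.png",robot.snapshot("side")["pixels"])
E
```

```text
top tan 0.96 ztop 45.4 [499.7 418.3  52.5 136.9] yaw -3.0122833251953125
top pink 0.7 ztop 45.6 [489.  270.2  23.2 135.7] yaw -9.446022033691406
top grey 0.78 ztop 45.5 [492.5 334.4  49.7 136.6] yaw -3.5622329711914062
side tan 0.6 ztop 44.3 [496.6 420.3  49.6 133.7] yaw -3.0838851928710938
side pink 0.87 ztop 43.6 [483.9 253.1  50.1 134.6] yaw -3.3521194458007812
side grey 0.56 ztop 44.1 [490.3 336.8  50.2 138.2] yaw -3.4922103881835938
top
tan top [500.  417.3] [ 53.9 139.5] 85.90560150146484 label 269 [503.7 425. ] [ 38.5 136.8] 79.26690673828125
pink top [503.8 207.3] [109.7 147.7] 4.874768257141113 label 60 [523.1 261.5] [10.1 43.7] 87.48036193847656
grey top [492.6 334.8] [ 52.1 139.6] 86.45205688476562 label 221 [527.6 333.7] [31.1 46.5] 85.51207733154297
red 169 [ 415.3 -344.2   42.5] [ 415.2 -344.6   32.2   31.9]
yellow 168 [ 410.8 -276.9   42.5] [ 410.6 -277.2   32.5   31.9]
green 163 [ 482.9 -339.9   42.6] [ 483.  -340.    30.1   32.2]
white 155 [ 478.3 -273.1   42.8] [ 478.9 -273.    30.    31.1]
scanner [ 580.9 -299.1  148.7   34.2] 3.6389174461364746 92.70203857122516
e
[... 409 characters left out ...]
 331.3] [ 40.4 130.7] 88.09639739990234
red 26 [ 413.  -339.8   42.3] [ 412.9 -339.6   22.4   18.7]
yellow 55 [ 408.  -274.5   41.5] [ 409.2 -276.4   31.1   28.9]
green 30 [ 481.4 -334.2   41.6] [ 482.6 -335.8   26.    18.8]
white 61 [ 477.8 -278.2   41.9] [ 480.3 -304.3   31.3  102.5]
scanner [ 580.  -296.2   38.3  147.8] 89.77848052978516 92.0521194112556
ext x 505.52968811204084 782.6337766238513
stand [ 579.9 -276.2  141.3   32.1] 6.210968971252441 52.635044383004356
[[ 1.  -0.1 -0. ]
 [-0.1 -1.  -0. ]
 [-0.   0.  -1. ]] [516.2  69.9 164.2] 50.5
tcp [516.202  69.926 164.198] yaw -3.3179152652689172 q6 1.6366400664097513 t 50.5
units [-0.248 10.279  2.981] turn/4deg [ 0.001  0.    -0.004]
```

View pics/top8.png

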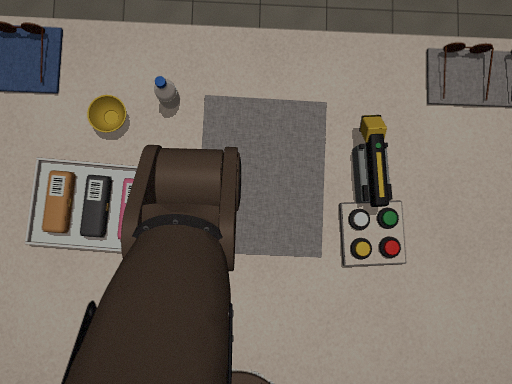

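View pics/side8.png

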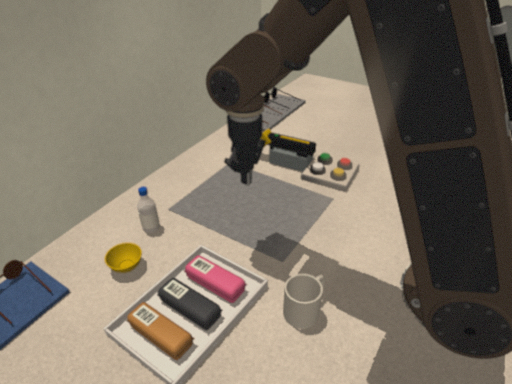

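>>> carry_out --pt "-0.02 0.7 0 0 0 0 0" --pt "-0.03 0.9 0 0 0 0 0" --pt "-0.03 0.9 0 0 0 0 0" --pt "-0.03 0.9 0 0 0 0 0" --pt "-0.03 0.9 0 0 0 0 0"

```text
time: 51.02
eef_pos: [500.3, -103.0, 164.3]
ee_rot: [1.0, -0.029, 0.0, 0.0]
ft_force: [1.1, 1.2, 0.3]
gripper_width: -0.0
grasp_force: 0.0
```

>>> carry_out --pt "-0.03 0.9 0 0 0 0 0" --pt "-0.03 0.9 0 0 0 0 0" --pt "-0.03 0.9 0 0 0 0 0" --pt "-0.03 0.9 0 0 0 0 0" --pt "-0.03 0.9 0 0 0 0 0"

```text
time: 51.43
eef_pos: [483.8, -282.7, 164.3]
ee_rot: [1.0, -0.029, 0.0, 0.0]
ft_force: [1.4, -0.3, -0.5]
gripper_width: 0.1
grasp_force: 0.0
```

>>> carry_out --pt "-0.02 0.9 0 0 0 0 0" --pt "0 0.58 0 0 0 0 0" --pt "0 0 0 0 0 0 0" --pt "0 0 0 0 0 0 0" --pt "0 0 0 0 0 0 0"

```text
time: 51.85
eef_pos: [479.9, -339.1, 164.0]
ee_rot: [1.0, -0.029, -0.0, -0.0]
ft_force: [0.0, 0.4, -0.5]
gripper_width: -0.4
grasp_force: 0.0
```

```bash
python3 d.py 480.5 -340 34.5 -3.3
```

```text
tcp [ 479.85  -339.131  164.049] yaw -3.3207400265229303 q6 0.9010674734307583 t 51.85
units [0.019 0.022 3.239] turn/4deg [-0.007  0.007 -0.005]
```

>>> carry_out --pt "0.01 0.01 0.7 0 0 0 0" --pt "0 0 0.9 0 0 0 0" --pt "0 0 0.8 0 0 0 0" --pt "0 0 0.4 0 0 0 0" --pt "0 0 0.1 0 0 0 0"

```text
time: 52.27
eef_pos: [479.7, -338.0, 45.6]
ee_rot: [1.0, -0.028, -0.002, -0.002]
ft_force: [-0.1, 0.9, -0.9]
gripper_width: -0.2
grasp_force: 0.0
```

>>> carry_out --pt "0 0 0.1 0 0 0 0" --pt "0 0 0.1 0 0 0 0" --pt "0 0 0.05 0 0 0 0" --pt "0 0 0.03 0 0 0 0" --pt "0 0 0 0 0 0 0"

```text
time: 52.68
eef_pos: [480.9, -340.4, 37.9]
ee_rot: [1.0, -0.029, 0.001, 0.001]
ft_force: [1.0, 2.1, 3.4]
gripper_width: -0.1
grasp_force: 1.5
```

>>> carry_out --pt "0 0 0.03 0 0 0 0" --pt "0 0 0.02 0 0 0 0" --pt "0 0 0 0 0 0 0" --pt "0 0 0 0 0 0 0"

```text
time: 53.02
eef_pos: [480.8, -340.5, 36.0]
ee_rot: [1.0, -0.029, 0.001, 0.0]
ft_force: [0.7, 3.6, 9.7]
gripper_width: 0.0
grasp_force: 4.9
```

>>> carry_out --pt "0 0 0.02 0 0 0 0" --pt "0 0 0 0 0 0 0" --pt "0 0 0 0 0 0 0"

```text
time: 53.27
eef_pos: [480.8, -340.5, 35.8]
ee_rot: [1.0, -0.029, 0.001, 0.001]
ft_force: [-1.6, 4.0, 17.7]
gripper_width: 0.3
grasp_force: 8.7
```

>>> carry_out --pt "0 0 -0.2 0 0 0 0" --pt "0 0 -0.8 0 0 0 0" --pt "0 0 -0.9 0 0 0 0" --pt "0 0 -0.9 0 0 0 0" --pt "0 0 -0.5 0 0 0 0"

```text
time: 53.68
eef_pos: [480.9, -340.9, 170.1]
ee_rot: [1.0, -0.029, 0.001, 0.001]
ft_force: [0.1, -0.2, 0.5]
gripper_width: 0.1
grasp_force: 0.0
```

>>> carry_out --pt "0 0 0 0 0 0 0" --pt "0 0 0 0 0 0 0" --pt "0 0 0 0 0 0 0"

```text
time: 53.93
eef_pos: [480.0, -340.1, 165.5]
ee_rot: [1.0, -0.029, -0.0, -0.0]
ft_force: [0.3, 0.1, -0.8]
gripper_width: -0.1
grasp_force: 0.0
```

```bash
python3 e.py
python3 - <<'E'
from h import *
cv2.imwrite("pics/side9.png",robot.snapshot("side")["pixels"])
cv2.imwrite("pics/top9.png",robot.snapshot("top")["pixels"])
E
```

```text
top tan 0.67 ztop 45.4 [500.1 418.1  52.1 136.9] yaw -3.1662216186523438
top pink 0.81 ztop 45.4 [487.1 251.3  50.1 136.1] yaw -3.0654754638671875
top grey 0.58 ztop 45.4 [492.4 334.5  50.5 137.3] yaw -2.0476531982421875
side tan 0.53 ztop 42.0 [493.1 335.2 216.2 133.9] yaw 85.6326904296875
side pink 0.8 ztop 43.7 [485.5 253.   49.6 136.3] yaw -3.292999267578125
side grey 0.9 ztop 44.1 [489.6 336.7  49.8 133.7] yaw -3.3328018188476562
```

View pics/top9.png

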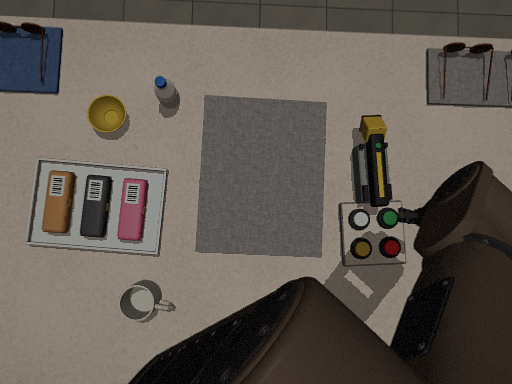

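The top picture shows tan (59,200), grey (96,205) and pink (132,208) lying flat and label up in the tray. The scanner is on its stand at (375,160) and nothing else has moved.

```bash
python3 -c "
from bench import robot
print(robot.close_job())"
```

```text
the job is handed in; nothing more can be done
None
```

The job is handed in: I woke the till, started the delivery, scanned tan, pink and dark grey (no blue had come), put the scanner back, laid the cases label up in the tray and pressed green to save; no verdict came back.

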